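Clear the pots and rake the bark level

TASK

Get the plant tray ready: first clear all the empty pots away by nesting them, upright, into one stack in the middle of the green dish. Then take the rake from its stand and rake the heap of bark into an even single layer in the tray, two chunks in each of the three sections marked by the dark lines and none on top of another, moving the bark with the rake only, never with the fingers. Last, lay the rake back on its stand as it was, with the pots still stacked, and leave the phone housing, the pick and the pry bar where they lie.

Things in the scene. Friction and masses are not known exactly. Their poses are not given: they have to be found in the camera images.
- tray: Shallow wooden plant tray, fixed to the board. Origin: centre of its underside; x runs along its length, y across, z up. Inside 360 mm long (x) by 150 mm wide (y), floor 8 mm thick, walls 8 mm thick with their top 34 mm above the origin. Two thin dark cross lines on the floor at x = -60 mm and x = +60 mm part it into three equal sections. At the start the heap lies at its +x end.
- chunk1_mid (a point): Centre of bark chunk 1 of six: a brown rounded block 44 x 58 x 30 mm (its own x, y, z), 35 g; always there. Four chunks lie on the tray's floor in the +x section, in two rows of two across the tray, with 10 to 30 mm between the rows and behind the rear row; two more lie on top of those. A chunk may tumble and end on another face.
- chunk2_mid (a point): Centre of bark chunk 2 of six: a brown rounded block 44 x 58 x 30 mm (its own x, y, z), 35 g; always there. Four chunks lie on the tray's floor in the +x section, in two rows of two across the tray, with 10 to 30 mm between the rows and behind the rear row; two more lie on top of those. A chunk may tumble and end on another face.
- chunk3_mid (a point): Centre of bark chunk 3 of six: a brown rounded block 44 x 58 x 30 mm (its own x, y, z), 35 g; always there. Four chunks lie on the tray's floor in the +x section, in two rows of two across the tray, with 10 to 30 mm between the rows and behind the rear row; two more lie on top of those. A chunk may tumble and end on another face.
- chunk4_mid (a point): Centre of bark chunk 4 of six: a brown rounded block 44 x 58 x 30 mm (its own x, y, z), 35 g; always there. Four chunks lie on the tray's floor in the +x section, in two rows of two across the tray, with 10 to 30 mm between the rows and behind the rear row; two more lie on top of those. A chunk may tumble and end on another face.
- chunk5_mid (a point): Centre of bark chunk 5 of six: a brown rounded block 44 x 58 x 30 mm (its own x, y, z), 35 g; always there. Four chunks lie on the tray's floor in the +x section, in two rows of two across the tray, with 10 to 30 mm between the rows and behind the rear row; two more lie on top of those. A chunk may tumble and end on another face.
- chunk6_mid (a point): Centre of bark chunk 6 of six: a brown rounded block 44 x 58 x 30 mm (its own x, y, z), 35 g; always there. Four chunks lie on the tray's floor in the +x section, in two rows of two across the tray, with 10 to 30 mm between the rows and behind the rear row; two more lie on top of those. A chunk may tumble and end on another face.
- potA_mid (a point): Centre (half-way up, on the axis) of plant pot A: empty terracotta pot, a plain cone open at the top, 70 mm tall, 64 mm across the rim, 47 mm across the foot, wall 3 mm, 80 g; the point's z is the pot's axis, up. All pots are alike; three to five are there, absent ones give None. Pots A and B start in the tray, C, D and E on the board. A pot set into another stands about 39 mm higher than it.
- potB_mid (a point): Centre (half-way up, on the axis) of plant pot B: empty terracotta pot, a plain cone open at the top, 70 mm tall, 64 mm across the rim, 47 mm across the foot, wall 3 mm, 80 g; the point's z is the pot's axis, up. All pots are alike; three to five are there, absent ones give None. Pots A and B start in the tray, C, D and E on the board. A pot set into another stands about 39 mm higher than it.
- potC_mid (a point): Centre (half-way up, on the axis) of plant pot C: empty terracotta pot, a plain cone open at the top, 70 mm tall, 64 mm across the rim, 47 mm across the foot, wall 3 mm, 80 g; the point's z is the pot's axis, up. All pots are alike; three to five are there, absent ones give None. Pots A and B start in the tray, C, D and E on the board. A pot set into another stands about 39 mm higher than it.
- potD_mid (a point): Centre (half-way up, on the axis) of plant pot D: empty terracotta pot, a plain cone open at the top, 70 mm tall, 64 mm across the rim, 47 mm across the foot, wall 3 mm, 80 g; the point's z is the pot's axis, up. All pots are alike; three to five are there, absent ones give None. Pots A and B start in the tray, C, D and E on the board. A pot set into another stands about 39 mm higher than it.
- potE_mid (a point): Centre (half-way up, on the axis) of plant pot E: empty terracotta pot, a plain cone open at the top, 70 mm tall, 64 mm across the rim, 47 mm across the foot, wall 3 mm, 80 g; the point's z is the pot's axis, up. All pots are alike; three to five are there, absent ones give None. Pots A and B start in the tray, C, D and E on the board. A pot set into another stands about 39 mm higher than it.
- dish_in (a point): Middle of the flat inside floor of the round green ceramic dish, 6 mm above the board. The floor is about 100 mm across, the low sloping rim 144 mm across and 16 mm high. Fixed to the board.
- rake_grip (a point): Rake, 140 g: point on the axis of its wooden handle, 55 mm from the tines. Its axes: x along the handle towards the tines, z up. Handle 20 mm square, level, from 85 mm behind this point to 61 mm ahead of it. At +x 55 mm a row of four steel tines, 6 mm square, 60 mm wide over all along y, with 12 mm gaps, reaches straight down to 85 mm below the handle's axis. A steel bar 62 mm wide joins the tines at the top, under the handle.
- rake_tips (a point): Middle of the row of the rake's tine tips (on their undersides); axes as rake_grip.
- stand_home (a point): Where rake_grip is when the rake lies at home on its stand, 91 mm above the board. The axes are the stand's: the rake lies with its x along this x. The tines stand on the stand's 6 mm base plate; 60 mm behind this point (at -x) the handle lies on a wooden block 24 mm thick, 70 mm wide (y), its top 81 mm above the board, between two cheeks 14 mm high and 42 mm apart. Fixed to the board.
- phone_shell: White plastic phone housing 72 x 150 x 9 mm lying on the board; bystander. Origin at the centre of its underside.
- pick: Purple three-cornered opening pick, about 30 mm, 4 mm thick; bystander. Origin at the centre of its underside.
- pry_bar: Flat steel pry bar 180 mm long, lying on the board; bystander. Origin at the middle of its underside, x along the bar.

How it is judged:
On the way, in this order (a step that is already met when the one before it is completed fails the run):
1. all the pots that are there stand nested in one upright stack on the dish (horizontal distance between each of potA_mid, potB_mid, potC_mid, potD_mid, potE_mid and dish_in below 0.025 m and angle between each of potA_mid, potB_mid, potC_mid, potD_mid, potE_mid's own z axis and vertical below 0.12 rad and z of each of potA_mid, potB_mid, potC_mid, potD_mid, potE_mid in the frame of dish_in below 0.21 m and horizontal distance between potA_mid and potB_mid below 0.008 m and horizontal distance between each of potA_mid, potB_mid and potC_mid below 0.008 m and horizontal distance between each of potA_mid, potB_mid, potC_mid and potD_mid below 0.008 m and horizontal distance between each of potA_mid, potB_mid, potC_mid, potD_mid and potE_mid below 0.008 m), for 0.2 s.
2. the bark lies in one layer in the tray, two chunks in each section (z of chunk1_mid in the frame of tray between 0.01 and 0.041 m and z of chunk2_mid in the frame of tray between 0.01 and 0.041 m and z of chunk3_mid in the frame of tray between 0.01 and 0.041 m and z of chunk4_mid in the frame of tray between 0.01 and 0.041 m and z of chunk5_mid in the frame of tray between 0.01 and 0.041 m and z of chunk6_mid in the frame of tray between 0.01 and 0.041 m and y of chunk1_mid in the frame of tray between -0.075 and 0.075 m and y of chunk2_mid in the frame of tray between -0.075 and 0.075 m and y of chunk3_mid in the frame of tray between -0.075 and 0.075 m and y of chunk4_mid in the frame of tray between -0.075 and 0.075 m and y of chunk5_mid in the frame of tray between -0.075 and 0.075 m and y of chunk6_mid in the frame of tray between -0.075 and 0.075 m and x of chunk1_mid in the frame of tray between -0.185 and 0.185 m and x of chunk2_mid in the frame of tray between -0.185 and 0.185 m and x of chunk3_mid in the frame of tray between -0.185 and 0.185 m and x of chunk4_mid in the frame of tray between -0.185 and 0.185 m and x of chunk5_mid in the frame of tray between -0.185 and 0.185 m and x of chunk6_mid in the frame of tray between -0.185 and 0.185 m and (x of each of chunk1_mid, chunk2_mid in the frame of tray above 0.06 m or x of each of chunk1_mid, chunk3_mid in the frame of tray above 0.06 m or x of each of chunk1_mid, chunk4_mid in the frame of tray above 0.06 m or x of each of chunk1_mid, chunk5_mid in the frame of tray above 0.06 m or x of each of chunk1_mid, chunk6_mid in the frame of tray above 0.06 m or x of each of chunk2_mid, chunk3_mid in the frame of tray above 0.06 m or x of each of chunk2_mid, chunk4_mid in the frame of tray above 0.06 m or x of each of chunk2_mid, chunk5_mid in the frame of tray above 0.06 m or x of each of chunk2_mid, chunk6_mid in the frame of tray above 0.06 m or x of each of chunk3_mid, chunk4_mid in the frame of tray above 0.06 m or x of each of chunk3_mid, chunk5_mid in the frame of tray above 0.06 m or x of each of chunk3_mid, chunk6_mid in the frame of tray above 0.06 m or x of each of chunk4_mid, chunk5_mid in the frame of tray above 0.06 m or x of each of chunk4_mid, chunk6_mid in the frame of tray above 0.06 m or x of each of chunk5_mid, chunk6_mid in the frame of tray above 0.06 m) and ((x of chunk1_mid in the frame of tray between -0.06 and 0.06 m and x of chunk2_mid in the frame of tray between -0.06 and 0.06 m) or (x of chunk1_mid in the frame of tray between -0.06 and 0.06 m and x of chunk3_mid in the frame of tray between -0.06 and 0.06 m) or (x of chunk1_mid in the frame of tray between -0.06 and 0.06 m and x of chunk4_mid in the frame of tray between -0.06 and 0.06 m) or (x of chunk1_mid in the frame of tray between -0.06 and 0.06 m and x of chunk5_mid in the frame of tray between -0.06 and 0.06 m) or (x of chunk1_mid in the frame of tray between -0.06 and 0.06 m and x of chunk6_mid in the frame of tray between -0.06 and 0.06 m) or (x of chunk2_mid in the frame of tray between -0.06 and 0.06 m and x of chunk3_mid in the frame of tray between -0.06 and 0.06 m) or (x of chunk2_mid in the frame of tray between -0.06 and 0.06 m and x of chunk4_mid in the frame of tray between -0.06 and 0.06 m) or (x of chunk2_mid in the frame of tray between -0.06 and 0.06 m and x of chunk5_mid in the frame of tray between -0.06 and 0.06 m) or (x of chunk2_mid in the frame of tray between -0.06 and 0.06 m and x of chunk6_mid in the frame of tray between -0.06 and 0.06 m) or (x of chunk3_mid in the frame of tray between -0.06 and 0.06 m and x of chunk4_mid in the frame of tray between -0.06 and 0.06 m) or (x of chunk3_mid in the frame of tray between -0.06 and 0.06 m and x of chunk5_mid in the frame of tray between -0.06 and 0.06 m) or (x of chunk3_mid in the frame of tray between -0.06 and 0.06 m and x of chunk6_mid in the frame of tray between -0.06 and 0.06 m) or (x of chunk4_mid in the frame of tray between -0.06 and 0.06 m and x of chunk5_mid in the frame of tray between -0.06 and 0.06 m) or (x of chunk4_mid in the frame of tray between -0.06 and 0.06 m and x of chunk6_mid in the frame of tray between -0.06 and 0.06 m) or (x of chunk5_mid in the frame of tray between -0.06 and 0.06 m and x of chunk6_mid in the frame of tray between -0.06 and 0.06 m)) and (x of each of chunk1_mid, chunk2_mid in the frame of tray below -0.06 m or x of each of chunk1_mid, chunk3_mid in the frame of tray below -0.06 m or x of each of chunk1_mid, chunk4_mid in the frame of tray below -0.06 m or x of each of chunk1_mid, chunk5_mid in the frame of tray below -0.06 m or x of each of chunk1_mid, chunk6_mid in the frame of tray below -0.06 m or x of each of chunk2_mid, chunk3_mid in the frame of tray below -0.06 m or x of each of chunk2_mid, chunk4_mid in the frame of tray below -0.06 m or x of each of chunk2_mid, chunk5_mid in the frame of tray below -0.06 m or x of each of chunk2_mid, chunk6_mid in the frame of tray below -0.06 m or x of each of chunk3_mid, chunk4_mid in the frame of tray below -0.06 m or x of each of chunk3_mid, chunk5_mid in the frame of tray below -0.06 m or x of each of chunk3_mid, chunk6_mid in the frame of tray below -0.06 m or x of each of chunk4_mid, chunk5_mid in the frame of tray below -0.06 m or x of each of chunk4_mid, chunk6_mid in the frame of tray below -0.06 m or x of each of chunk5_mid, chunk6_mid in the frame of tray below -0.06 m)), for 0.2 s.
At the end, for the whole second after the job is handed in: Pots upright (0.12 rad) in one nested stack, axes within 25 mm of the dish middle and 8 mm of each other; six chunks in the tray, centres under 33 mm above its floor, two centres in each third; rake level on its stand, grip point within 30 mm sideways and 12 mm in height of home (all of step 1 and all of step 2 and horizontal distance between rake_grip and stand_home below 0.03 m and angle between rake_grip's own z axis and vertical below 0.12 rad and z of rake_grip in the frame of stand_home between -0.012 and 0.012 m); the robot touches nothing.
It fails at once if a bark chunk is pushed or gripped by the gripper's fingers (contact force between the fingers and chunk1 above 2 N or contact force between the fingers and chunk2 above 2 N or contact force between the fingers and chunk3 above 2 N or contact force between the fingers and chunk4 above 2 N or contact force between the fingers and chunk5 above 2 N or contact force between the fingers and chunk6 above 2 N).
It fails at once if the phone housing, the opening pick or the pry bar is moved by more than 30 mm (distance of any of phone_shell, pick, pry_bar from where it was at the start of the episode above 0.03 m).
Of potA, potB, potC, potD, potE only 3 to 5 are there at a start; the rules pass over those that are not, and their reading is None.
At some moment in a run one of chunk1, chunk2, chunk3, chunk4 may be knocked a few centimetres aside while the robot is not near it.
It also fails if it takes over 210 s, if anything falls off the work surface, if the arm or the gripper's body presses on something with over 40 N, if the wrist force passes 120 N, or if a joint passes its speed limit or range.

ROBOT

A 6-joint arm with a two-finger parallel gripper is mounted at the origin on the work surface. World frame = base frame: x ahead of the robot, y to its left, z up, the work surface at z = 0. Lengths are in m, angles in rad, forces in N, time in s.
With the tool pointing down it reaches from about 0.35 to 0.875 m from the base axis. Payload 15.5 kg.
Tool frame: the origin (TCP) lies midway between the tips of the shut fingers; the grasp point (between the pads) lies 19 mm behind it; z points along the fingers, y is the direction in which the jaws open and shut (so a half turn about z gives the same grasp; the last joint's range is limited). The gripper opens to 85 mm and grips with 20 to 120 N. Pads are 22 mm wide; open, the fingers measure 114 mm over their backs; the gripper's body (76 mm by 85 mm) begins 54 mm behind the grasp point. The pads swing forward as they close: fully open they stand 13 mm farther back than shut.
Start: joints at [-1.379, 0.494, 1.345, -0, 1.302, -0.096], TCP at [0.177, -0.599, 0.231] pointing down, gripper open.
Joint ranges: [-2.91, 2.91], [-0.82, 2.16], [0.22, 2.67], [-1.22, 4.37], [0.12, 2.79], [-3.08, 3.08]. Speed limits (rad/s): [1.89, 1.89, 2.57, 3.01, 3.01, 3.01].

INTERFACE

Orientations are given as a 3x3 rotation matrix whose columns are the frame's x, y, z axes.
In Python, from station import readout, optics, ticket gives the robot as it stands.
- The arm moves only by the shell command python3 -m crank 'ROWS' [OPENING]. ROWS is JSON, a list of rows, each a list of 4 numbers: the shift along the tool's x, y, z in mm, then the turn about the tool's z in rad. In form: [[x, y, z, twist], ...]. A call has exactly 5 rows; each row is the pose to reach, as a shift and turn from the pose commanded when the call began, along the tool's axes at that moment; what a row does not reach only later rows make up. A row lasts 1/12 s, in which the tool goes at most 41.7 mm and 7.16 degrees, less where a joint would pass 70% of its speed; a pose out of reach is approached as far as the arm can. A call with a gripper value outside its range is refused whole. OPENING is the closure, from -1 (fully open) to 1 (shut), set as the call begins (- or left out, the last holds). The fingers move at their own pace and stop on an object; the grip force is fixed at half the most. Time passes only in rows, so rows that repeat a pose let the fingers close, or fill a call up. It gives the time, the measured TCP pose, the force and the opening at its end, in the units of the state.
- readout.sense(): the state, without advancing time (a new reading comes with each control period).
- optics.snapshot(name): name is "side" or "top"; returns a dict with "img" (420x560x3 uint8, red, green, blue), "range_z" (420x560 float32, m along the optical axis (not along the pixel's ray), 0 where there is no reading), "mtx" (3x3 intrinsics, pixels), "distortion" ([k1, k2, p1, p2, k3] as OpenCV has them; the pictures are not rectified), "rvec" (rotation vector, rad) and "tvec" (3), from world to camera coordinates, as OpenCV has them. Camera axes: x right, y down, z forward; pixel columns grow to the right and rows downward; lengths in m; the calibration is good to about 2 mm. A picture is of the moment at which its call begins.
- ticket.finish_job(): hands the job in, once; it reports no verdict.
The state is a dict: "time_s": time; "qpos": joint angles; "joint_velocities": joint speeds; "joint_torque": joint torques, N m; "tcp_pos": TCP position; "orientation": TCP orientation; "force": force on the tool from outside, world axes, zero at the start; "moment": the same for the moment, N m; "grip_width": opening from 0.0 (shut) to 1.0 (fully open).
Only numpy, scipy, OpenCV 4.12 (cv2) and the standard library are available. Lean on these libraries where they do the work, as an engineer would, in place of code of your own. Each camera call takes 0.05 s, during which the arm holds its last target.

## Working session

There is one attempt and no reset: what is moved stays moved. The work goes in short steps, Python scripts to look and compute and a shell command to move; the robot and the scene stay as the last step left them, time stands still between calls to the robot, and variables do not carry over. Pictures are saved under pics/ and viewed, and the job is handed in when it is done.

```bash
ls -la; mkdir -p pics
python3 - <<'E'
from station import readout, optics
import cv2
print(readout.sense())
for n in("top","side"):
    s=optics.snapshot(n); cv2.imwrite(f"pics/{n}0.png",s["img"][:,:,::-1])
    print(n,s["mtx"],s["distortion"],s["rvec"],s["tvec"])
E
```

```text
total 12
drwxr-xr-x  3 agent agent 4096 Dec  7 15:01 .
drwxr-xr-x 23 root  root  4096 Dec  7 15:01 ..
drwxr-xr-x  2 agent agent 4096 Dec  7 15:01 pics
{'time_s': 0.0, 'qpos': array([-1.37950748e+00,  4.94183875e-01,  1.34610073e+00,  2.91023277e-05,
        1.30245917e+00, -9.54952402e-02]), 'joint_velocities': array([ 1.10319881e-03,  5.97596474e-04,  8.28729014e-04,  5.52576842e-04,
        6.57939660e-07, -7.93606083e-04]), 'joint_torque': array([ 5.78639534e-03, -8.82163811e+01, -3.83871424e+01,  4.32174284e-04,
        1.01387763e-02,  2.93416679e-05]), 'tcp_pos': array([ 0.17674541, -0.59914548,  0.23071011]), 'orientation': array([[ 9.59160716e-01,  2.82861599e-01, -1.91306535e-04],
       [ 2.82861630e-01, -9.59160054e-01,  1.13545636e-03],
       [ 1.37683416e-04, -1.14319842e-03, -9.99999337e-01]]), 'force': array([ 0.33098131, -0.36889458, -0.21101287]), 'moment': array([ 0.03314663, -0.03625981,  0.00906502]), 'grip_width': 0.9994296833440969}
top [[447.56102443   0.         273.93175035]
 [  0.         447.56102443 211.54438474]
 [  0.           0.           1.        ]] [0.02841096 0.         0.         0.         0.        ] [ 1.98232719 -2.25458958  0.23023953] [0.05789234 0.57715605 1.01097879]
side [[437.94777954   0.         276.49734519]
 [  0.         437.94777954 211.67029497]
 [  0.           0.           1.        ]] [-0.07137286  0.          0.          0.          0.        ] [ 0.99984636 -2.27585633  1.24762716] [0.38871623 0.2964374  0.73385035]
```

View pics/top0.png

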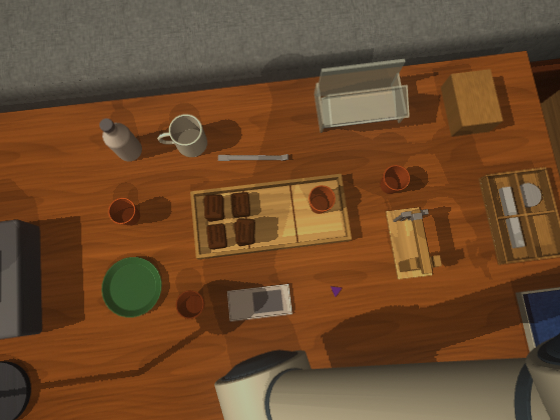

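View pics/side0.png

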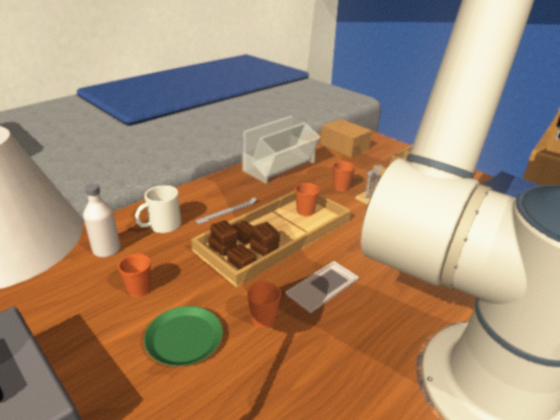

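```bash
cat > h.py <<'E'
import numpy as np, cv2
from station import readout, optics
def snap(n,save=None):
    s=optics.snapshot(n)
    if save: cv2.imwrite(f"pics/{save}.png",s["img"][:,:,::-1])
    R=cv2.Rodrigues(np.array(s["rvec"],float))[0]; t=np.array(s["tvec"],float).ravel()
    s["R"]=R; s["t"]=t; s["C"]=-R.T@t
    H,W=s["range_z"].shape
    uu,vv=np.meshgrid(np.arange(W),np.arange(H))
    p=np.stack([uu,vv],-1).reshape(-1,1,2).astype(np.float64)
    n_=cv2.undistortPoints(p,s["mtx"],np.array(s["distortion"],float)).reshape(H,W,2)
    s["ray"]=np.concatenate([n_,np.ones((H,W,1))],-1)@R   # world dirs with unit depth
    s["xyz"]=s["C"]+s["ray"]*s["range_z"][...,None]
    return s
def plane(s,u,v,z):
    n_=cv2.undistortPoints(np.array([[[u,v]]],float),s["mtx"],np.array(s["distortion"],float)).ravel()
    d=np.array([*n_,1])@s["R"]; k=(z-s["C"][2])/d[2]; return s["C"]+k*d
def proj(s,P):
    return cv2.projectPoints(np.array(P,float).reshape(-1,1,3),np.array(s["rvec"],float),np.array(s["tvec"],float),s["mtx"],np.array(s["distortion"],float))[0].reshape(-1,2)
def zoom(s,u0,v0,u1,v1,k,name):
    c=s["img"][v0:v1,u0:u1,::-1]; cv2.imwrite(f"pics/{name}.png",cv2.resize(c,None,fx=k,fy=k,interpolation=cv2.INTER_CUBIC))
E
python3 - <<'E'
from h import *
s=snap("top"); zoom(s,85,130,445,330,2.2,"topz1")
for n,u,v,z in [("potL",122,211,.07),("potM",190,304,.07),("potT",321,199,.078),("potR",396,179,.07),("dish",132,286,.006),("tray",271,217,.034),("pick",336,292,0),("heap",217,208,.04),("bmL",0,419,0),("stand",410,240,.08)]:
    print(n,plane(s,u,v,z).round(3),s["xyz"][v,u].round(3))
print(s["C"])
s=snap("side"); zoom(s,150,150,430,360,2.8,"sidez1"); print(s["C"])
E
```

```text
potL [0.624 0.338 0.07 ] [0.64  0.358 0.008]
potM [0.39  0.199 0.07 ] [0.392 0.211 0.005]
potT [ 0.592 -0.13   0.078] [ 0.606 -0.139  0.013]
potR [ 0.619 -0.316  0.07 ] [ 0.634 -0.336  0.007]
dish [0.452 0.346 0.006] [0.452 0.346 0.005]
tray [ 0.572 -0.008  0.034] [ 0.578 -0.009  0.004]
pick [ 0.374 -0.142  0.   ] [ 0.374 -0.141  0.006]
heap [0.61  0.119 0.04 ] [0.603 0.116 0.068]
bmL [0.195 0.659 0.   ] [0.198 0.648 0.019]
stand [ 0.469 -0.318  0.08 ] [ 0.476 -0.342  0.006]
[0.36833374 0.01376029 1.10574846]
[-0.05231846  0.60442923  0.63987488]
```

View pics/topz1.png

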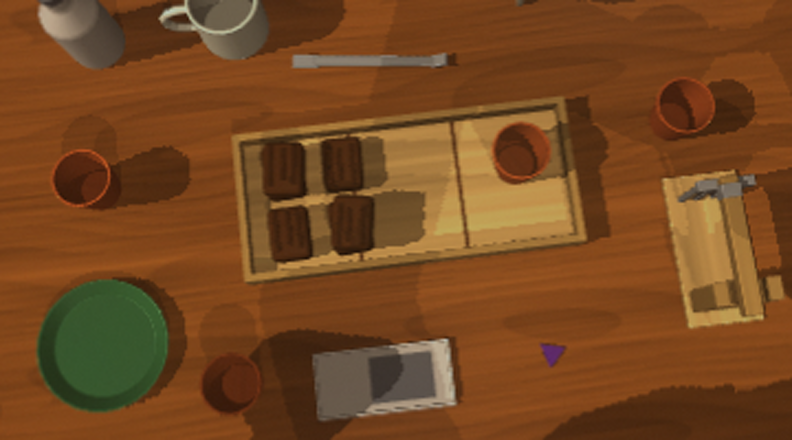

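View pics/sidez1.png

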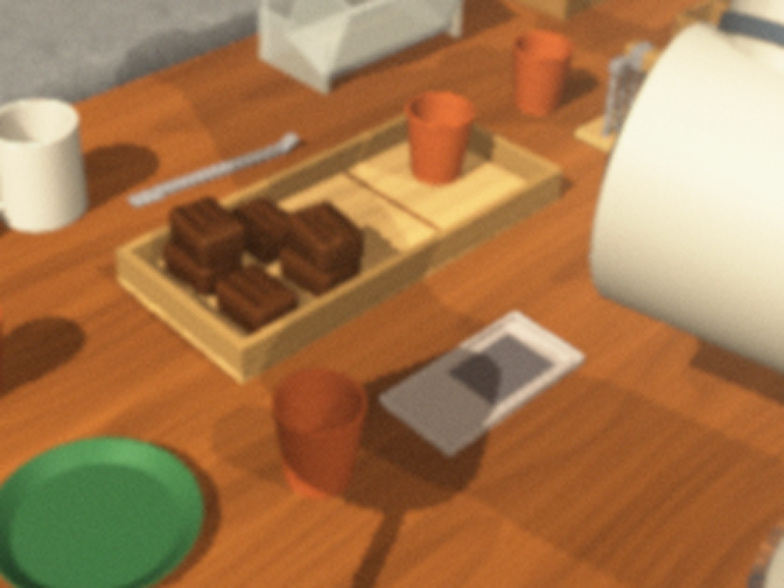

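```bash
cat >> h.py <<'E'
def circ(P):
    A=np.c_[2*P[:,:2],np.ones(len(P))]; b=(P[:,:2]**2).sum(1)
    c=np.linalg.lstsq(A,b,rcond=None)[0]; return c[:2],np.sqrt(c[2]+c[:2]@c[:2])
def rim(s,c0,z,tol=.012,rad=.05):
    X=s["xyz"]; m=(s["range_z"]>0)&(abs(X[...,2]-z)<tol)&(np.hypot(X[...,0]-c0[0],X[...,1]-c0[1])<rad)
    P=X[m]
    if len(P)<20: return None
    (c,r)=cv2.minEnclosingCircle(P[:,:2].astype(np.float32)); return np.array(c),r,np.median(P[:,2]),len(P),circ(P)
E
python3 - <<'E'
from h import *
s=snap("top")
for n,c,z in [("L",(.624,.338),.065),("M",(.39,.199),.065),("T",(.592,-.13),.073),("R",(.619,-.316),.065)]:
    print(n,rim(s,c,z))
i=s["img"].astype(int); g=(i[...,1]>i[...,0]+15)&(i[...,1]>i[...,2]+15)
cn=max(cv2.findContours(g.astype(np.uint8),0,1)[0],key=cv2.contourArea)
print(cn.reshape(-1,2).min(0),cn.reshape(-1,2).max(0))
W=np.array([plane(s,u,v,.014) for u,v in cn.reshape(-1,2)]); print("dish rim",circ(W),cv2.minEnclosingCircle(W[:,:2].astype(np.float32)))
# heights map of things
for n,(u,v) in dict(bottle=(120,150),bottlecap=(108,125),mug=(186,125),rack=(360,95),tool=(410,215),lamp=(10,340),handle=(424,245)).items(): print(n,s["xyz"][v,u].round(3))
m=(s["xyz"][...,2]>.05)&(s["range_z"]>0); 
cv2.imwrite("pics/hgt.png",cv2.applyColorMap(np.clip(s["xyz"][...,2]/.25*255,0,255).astype(np.uint8),cv2.COLORMAP_JET))
E
```

```text
L (array([0.6263569 , 0.33906084]), 0.031991295516490936, np.float64(0.06721997976203875), 227, (array([0.6256281 , 0.33853617]), np.float64(0.029247081470714746)))
M (array([0.3908489 , 0.20129228]), 0.03138168528676033, np.float64(0.06849289421543425), 198, (array([0.39087827, 0.20053543]), np.float64(0.02909395274261608)))
T (array([ 0.59433669, -0.13035026]), 0.032161861658096313, np.float64(0.07570139771674067), 189, (array([ 0.59342636, -0.12996648]), np.float64(0.029369645186939655)))
R (array([ 0.62287629, -0.31755331]), 0.0318782776594162, np.float64(0.06644935147468223), 221, (array([ 0.62219345, -0.3169893 ]), np.float64(0.02925019513494844)))
[102 257] [160 316]
dish rim (array([0.4511675 , 0.34447803]), np.float64(0.06893338611009153)) ((0.45138195157051086, 0.34449759125709534), 0.07042471319437027)
bottle [0.769 0.328 0.088]
bottlecap [0.796 0.324 0.172]
mug [0.835 0.175 0.034]
rack [ 0.859 -0.275  0.037]
tool [ 0.525 -0.327  0.089]
lamp [ 0.365  0.638 -0.002]
handle [ 0.452 -0.34   0.101]
```

View pics/hgt.png

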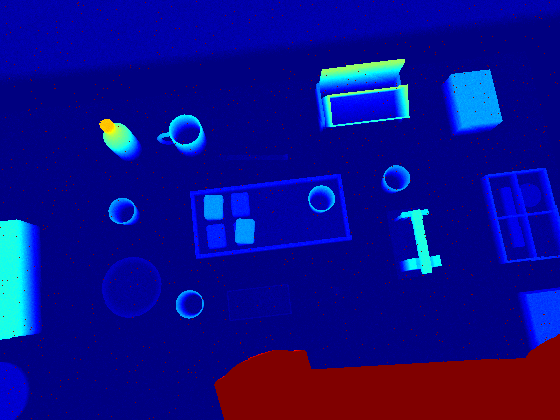

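```bash
python3 -m crank '[[0,0,0,0.1],[0,0,0,0.2],[0,0,0,0.287],[0,0,0,0.287],[0,0,0,0.287]]' -1; python3 -m crank '[[30,-20,0,0],[60,-40,0,0],[90,-60,0,0],[120,-80,0,0],[150,-100,0,0]]'
```

```text
time_s: 0.67
tcp_pos: [0.1768, -0.5994, 0.2312]
orientation: [[1.0, 0.003, 0.0], [0.003, -1.0, 0.0], [0.0, -0.0, -1.0]]
force: [0.3, -0.1, 0.5]
grip_width: 1.001
time_s: 1.08
tcp_pos: [0.328, -0.4984, 0.2313]
orientation: [[1.0, 0.003, 0.0], [0.003, -1.0, -0.0], [0.0, 0.0, -1.0]]
force: [0.3, -1.1, -0.1]
grip_width: 1.002
```

```bash
python3 -m crank '[[33,-20,0,0],[66,-40,0,0],[99,-61,0,0],[132,-81,0,0],[165,-101,0,0]]'; python3 -m crank '[[33,-20,0,0],[66,-40,0,0],[99,-61,0,0],[129,-80,0,0],[129,-80,0,0]]'
python3 - <<'E'
from h import *
s=snap("top","t2"); print(rim(s,(.622,-.317),.065)); print(readout.sense()["tcp_pos"])
E
```

```text
time_s: 1.5
tcp_pos: [0.4933, -0.3972, 0.2314]
orientation: [[1.0, 0.004, 0.0], [0.004, -1.0, -0.0], [0.0, 0.0, -1.0]]
force: [0.0, -1.0, -0.4]
grip_width: 1.001
time_s: 1.92
tcp_pos: [0.6255, -0.3144, 0.2308]
orientation: [[1.0, 0.008, 0.002], [0.008, -1.0, 0.001], [0.002, -0.001, -1.0]]
force: [-0.6, 1.0, -1.0]
grip_width: 1.003
(array([ 0.62767744, -0.30666187]), 0.02908235415816307, np.float64(0.06713174089423779), 74, (array([ 0.62234088, -0.31630307]), np.float64(0.028714588149339082)))
[ 0.62326018 -0.31615581  0.23072471]
```

View pics/t2.png

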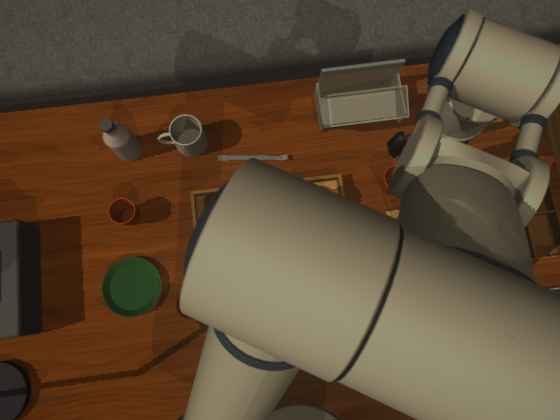

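```bash
python3 -m crank '[[0,1,35,0],[-1,1,70,0],[-1,1,105,0],[-1,1,130,0],[-1,1,140,0]]'; python3 -m crank '[[0,0,15,0],[0,0,30,0],[0,0,42,0],[0,0,50,0],[0,0,50,0]]'; python3 -m crank '[[0,0,0,0],[0,0,0,0],[0,0,0,0],[0,0,0,0],[0,0,0,0]]' 1;python3 -m crank '[[0,0,0,0],[0,0,0,0],[0,0,0,0],[0,0,-8,0],[0,0,-20,0]]' 1
```

```text
time_s: 2.38
tcp_pos: [0.6174, -0.3191, 0.0873]
orientation: [[1.0, 0.001, -0.005], [0.001, -1.0, 0.003], [-0.005, -0.003, -1.0]]
force: [-0.3, -0.3, -0.4]
grip_width: 0.999
time_s: 2.8
tcp_pos: [0.6191, -0.3195, 0.0402]
orientation: [[1.0, 0.0, -0.001], [0.0, -1.0, 0.001], [-0.001, -0.001, -1.0]]
force: [-0.2, -0.1, 0.3]
grip_width: 1.001
time_s: 3.22
tcp_pos: [0.6207, -0.3198, 0.0431]
orientation: [[1.0, 0.0, 0.002], [0.0, -1.0, -0.001], [0.002, 0.001, -1.0]]
force: [0.2, 2.6, 8.5]
grip_width: 0.716
time_s: 3.63
tcp_pos: [0.6196, -0.3194, 0.0617]
orientation: [[1.0, -0.0, -0.001], [-0.0, -1.0, 0.0], [-0.001, -0.0, -1.0]]
force: [0.2, -0.8, -0.1]
grip_width: 0.716
```

```bash
python3 -m crank '[[0,0,-30,0],[0,0,-65,0],[-5,-10,-100,0],[-12,-40,-130,0],[-20,-78,-140,0]]'; python3 -m crank '[[-10,-38,0,0],[-20,-76,0,0],[-30,-115,0,0],[-40,-154,0,0],[-49,-193,0,0]]'; python3 -m crank '[[-10,-38,0,0],[-20,-76,0,0],[-30,-115,0,0],[-40,-154,0,0],[-49,-193,0,0]]';python3 -m crank '[[-10,-38,0,0],[-20,-76,0,0],[-30,-115,0,0],[-40,-154,0,0],[-49,-193,0,0]]'; python3 -m crank '[[0,-6,10,0],[0,-8,30,0],[0,-8,50,0],[0,-8,60,0],[0,-8,60,0]]'
python3 - <<'E'
from h import *
s=snap("top","t3"); s=snap("side","s3"); print(readout.sense()["tcp_pos"])
E
```

```text
time_s: 4.05
tcp_pos: [0.6015, -0.2437, 0.2073]
orientation: [[1.0, -0.003, 0.007], [-0.003, -1.0, -0.004], [0.007, 0.004, -1.0]]
force: [1.7, 0.9, 0.7]
grip_width: 0.712
time_s: 4.47
tcp_pos: [0.5502, -0.047, 0.2029]
orientation: [[1.0, -0.0, 0.002], [-0.0, -1.0, -0.0], [0.002, 0.0, -1.0]]
force: [0.7, -0.0, 0.0]
grip_width: 0.716
time_s: 4.88
tcp_pos: [0.5013, 0.1462, 0.2028]
orientation: [[1.0, -0.0, 0.002], [-0.0, -1.0, 0.0], [0.002, -0.0, -1.0]]
force: [1.2, 0.3, -1.2]
grip_width: 0.712
time_s: 5.3
tcp_pos: [0.4522, 0.3395, 0.2029]
orientation: [[1.0, 0.0, 0.002], [0.0, -1.0, 0.001], [0.002, -0.001, -1.0]]
force: [1.3, 0.3, -0.6]
grip_width: 0.713
time_s: 5.72
tcp_pos: [0.4522, 0.3449, 0.1403]
orientation: [[1.0, -0.0, -0.002], [-0.0, -1.0, -0.001], [-0.002, 0.001, -1.0]]
force: [0.5, -0.3, -0.7]
grip_width: 0.713
[0.45338711 0.34540543 0.14224287]
```

View pics/t3.png

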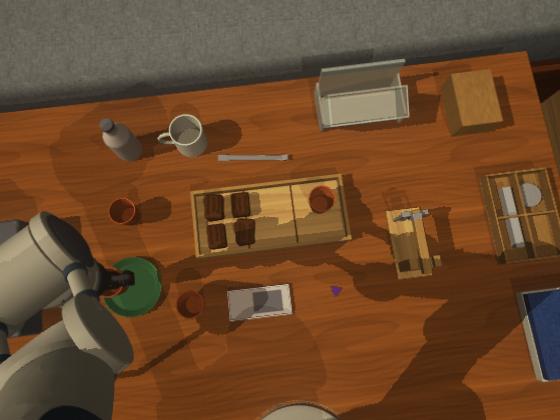

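View pics/s3.png

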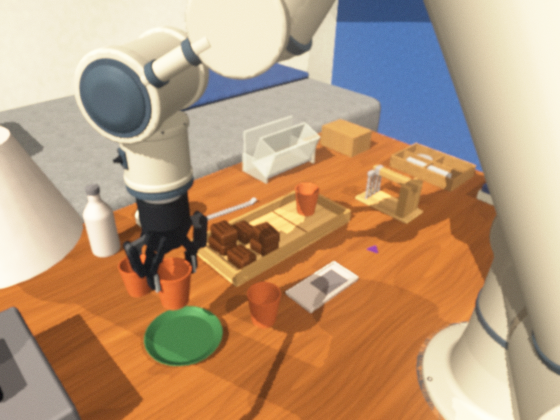

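```bash
python3 -m crank '[[-1,0,25,0],[-2,1,50,0],[-2,1,70,0],[-2,1,84,0],[-2,1,84,0]]'; python3 -m crank '[[0,0,3,0],[0,0,6,0],[0,0,8,0],[0,0,8,0],[0,0,8,0]]';  python3 -m crank '[[0,0,0,0],[0,0,0,0],[0,0,0,0],[0,0,0,0],[0,0,0,0]]' -1; python3 -m crank '[[0,0,-10,0],[0,0,-30,0],[0,0,-60,0],[0,0,-90,0],[0,0,-120,0]]'
```

```text
time_s: 6.23
tcp_pos: [0.4507, 0.3439, 0.0562]
orientation: [[1.0, -0.001, -0.002], [-0.001, -1.0, -0.001], [-0.002, 0.001, -1.0]]
force: [-1.5, 0.1, -0.3]
grip_width: 0.713
time_s: 6.65
tcp_pos: [0.4513, 0.3446, 0.0499]
orientation: [[1.0, -0.0, 0.001], [-0.0, -1.0, 0.0], [0.001, -0.0, -1.0]]
force: [-0.2, 0.1, -0.3]
grip_width: 0.716
time_s: 7.07
tcp_pos: [0.451, 0.3445, 0.0493]
orientation: [[1.0, -0.0, 0.0], [-0.0, -1.0, 0.0], [0.0, -0.0, -1.0]]
force: [-0.3, 0.2, 0.7]
grip_width: 1.001
time_s: 7.48
tcp_pos: [0.4507, 0.3443, 0.1713]
orientation: [[1.0, -0.0, -0.0], [-0.0, -1.0, -0.0], [-0.0, 0.0, -1.0]]
force: [0.7, -0.4, -0.6]
grip_width: 1.005
```

```bash
python3 -m crank '[[-14,34,0,0],[-28,68,0,0],[-42,102,0,0],[-56,136,0,0],[-60,144,0,0]]'; python3 -m crank '[[0,0,20,0],[0,0,40,0],[0,0,40,0],[0,0,40,0],[0,0,40,0]]'
python3 - <<'E'
from h import *
s=snap("top","t4"); print(readout.sense()["tcp_pos"]); print(rim(s,(.451,.3445),.071)); print(rim(s,(.391,.2),.065))
E
```

```text
time_s: 7.9
tcp_pos: [0.388, 0.1969, 0.1698]
orientation: [[1.0, -0.001, -0.002], [-0.001, -1.0, -0.001], [-0.002, 0.001, -1.0]]
force: [0.0, -0.1, -0.5]
grip_width: 1.0
time_s: 8.32
tcp_pos: [0.3914, 0.2008, 0.1302]
orientation: [[1.0, 0.0, 0.0], [0.0, -1.0, 0.0], [0.0, -0.0, -1.0]]
force: [0.2, -0.9, -0.2]
grip_width: 1.002
[0.39147878 0.20086698 0.13028419]
None
None
```

View pics/t4.png

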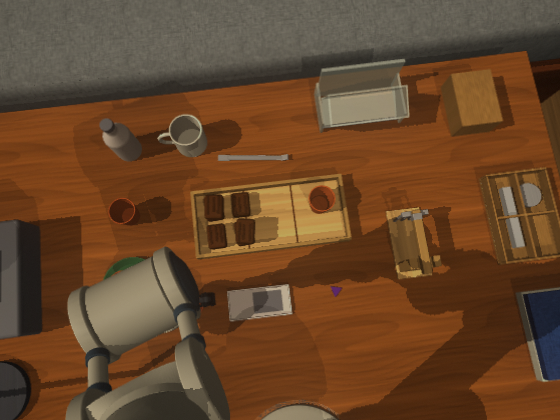

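```bash
python3 -m crank '[[0,0,25,0],[0,0,50,0],[0,0,75,0],[0,0,90,0],[0,0,90,0]]'; python3 -m crank '[[0,0,0,0],[0,0,0,0],[0,0,0,0],[0,0,0,0],[0,0,0,0]]' 1;python3 -m crank '[[0,0,0,0],[0,0,-20,0],[0,0,-50,0],[0,0,-90,0],[0,0,-130,0]]' 1; python3 -m crank '[[14,-34,0,0],[28,-68,0,0],[42,-102,0,0],[56,-136,0,0],[60,-144,0,0]]';python3 -m crank '[[0,0,0,0],[0,0,0,0],[0,0,0,0],[0,0,0,0],[0,0,0,0]]'
python3 - <<'E'
from h import *
s=snap("top","t5"); print(readout.sense()["tcp_pos"]); print(rim(s,(.391,.2),.065)); s=snap("side"); zoom(s,80,150,360,360,2.8,"s5")
E
```

```text
time_s: 8.78
tcp_pos: [0.3904, 0.2004, 0.0379]
orientation: [[1.0, 0.0, -0.002], [0.0, -1.0, -0.001], [-0.002, 0.001, -1.0]]
force: [-0.5, 0.4, 0.6]
grip_width: 0.997
time_s: 9.2
tcp_pos: [0.3918, 0.2008, 0.0411]
orientation: [[1.0, 0.0, 0.003], [0.0, -1.0, 0.001], [0.003, -0.001, -1.0]]
force: [-1.8, -1.9, 13.0]
grip_width: 0.719
time_s: 9.62
tcp_pos: [0.3904, 0.2004, 0.1721]
orientation: [[1.0, -0.0, 0.0], [-0.0, -1.0, 0.0], [0.0, -0.0, -1.0]]
force: [1.4, -0.1, -1.4]
grip_width: 0.715
time_s: 10.03
tcp_pos: [0.453, 0.3491, 0.1715]
orientation: [[1.0, 0.001, 0.004], [0.001, -1.0, 0.003], [0.004, -0.003, -1.0]]
force: [-1.2, -1.0, -1.1]
grip_width: 0.721
time_s: 10.45
tcp_pos: [0.4507, 0.3436, 0.1697]
orientation: [[1.0, -0.001, -0.0], [-0.001, -1.0, -0.0], [-0.0, 0.0, -1.0]]
force: [0.7, -1.0, -1.5]
grip_width: 0.717
[0.45083469 0.34370575 0.16961949]
None
```

View pics/s5.png

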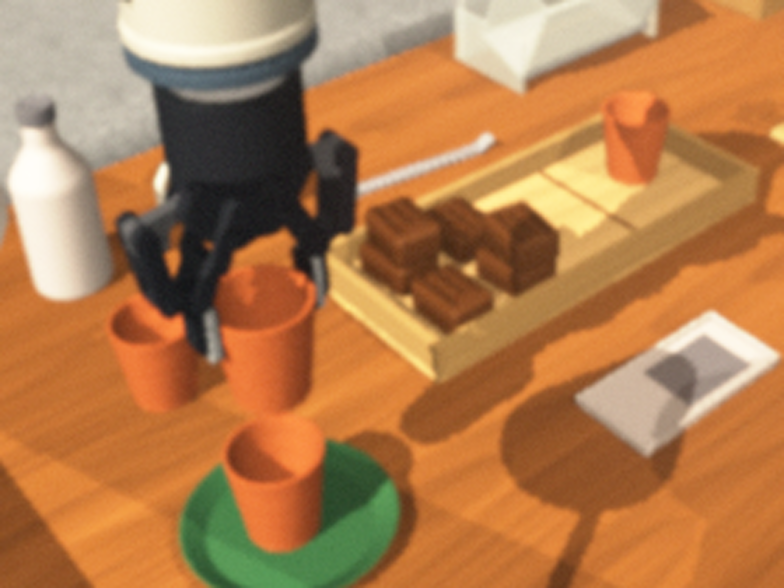

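```bash
cat >> h.py <<'E'
def rimband(s,c0,z,rad=.05,b=.004):
    X=s["xyz"]; m=(s["range_z"]>0)&(abs(X[...,2]-z)<b)&(np.hypot(X[...,0]-c0[0],X[...,1]-c0[1])<rad)
    P=X[m]; c,r=cv2.minEnclosingCircle(P[:,:2].astype(np.float32)); return np.array(c).round(4),round(r,4),len(P),circ(P)
E
python3 - <<'E'
from h import *
s=snap("side")
for z in (.070,.074): print(rimband(s,(.451,.3445),z))
for z in (.170,.185,.190,.194): print(z,rimband(s,(.451,.3445),z,.045))
E
```

```text
(array([0.4544, 0.3488]), 0.0334, 224, (array([0.45239939, 0.34908585]), np.float64(0.029592186086272856)))
(array([0.4542, 0.349 ]), 0.0336, 250, (array([0.45254276, 0.34891752]), np.float64(0.029953610039383752)))
0.17 (array([0.449 , 0.3506]), 0.0319, 213, (array([0.44786546, 0.34664622]), np.float64(0.02690252131513898)))
0.185 (array([0.4494, 0.3452]), 0.044, 309, (array([0.44748903, 0.34700183]), np.float64(0.03057719125008169)))
0.19 (array([0.4488, 0.3453]), 0.0436, 320, (array([0.44754746, 0.34683775]), np.float64(0.030914841509662363)))
0.194 (array([0.4464, 0.3459]), 0.0437, 358, (array([0.44799103, 0.34704988]), np.float64(0.03109590658600708)))
```

```bash
python3 -m crank '[[3,-2,15,0],[3,-2,30,0],[3,-2,45,0],[3,-2,60,0],[3,-2,70,0]]'; python3 -m crank '[[0,0,3,0],[0,0,6,0],[0,0,8,0],[0,0,10,0],[0,0,10,0]]'
```

```text
time_s: 11.02
tcp_pos: [0.4536, 0.3461, 0.098]
orientation: [[1.0, -0.0, -0.001], [-0.0, -1.0, -0.001], [-0.001, 0.001, -1.0]]
force: [-0.2, 0.1, -0.7]
grip_width: 0.713
time_s: 11.43
tcp_pos: [0.4542, 0.3466, 0.0895]
orientation: [[1.0, -0.0, 0.001], [-0.0, -1.0, 0.0], [0.001, -0.0, -1.0]]
force: [0.0, 0.9, -0.5]
grip_width: 0.721
```

```bash
python3 -m crank '[[0,0,1,0],[0,0,2,0],[0,0,3,0],[0,0,3,0],[0,0,3,0]]';python3 -m crank '[[0,0,0,0],[0,0,0,0],[0,0,0,0],[0,0,0,0],[0,0,0,0]]' -1; python3 -m crank '[[0,0,-10,0],[0,0,-30,0],[0,0,-60,0],[0,0,-85,0],[0,0,-110,0]]'
python3 - <<'E'
from h import *
s=snap("side"); zoom(s,80,150,360,360,2.8,"s6"); print(rimband(s,(.451,.3445),.112)); print(readout.sense()["tcp_pos"])
E
```

```text
time_s: 11.85
tcp_pos: [0.4548, 0.3469, 0.087]
orientation: [[1.0, -0.0, 0.002], [-0.0, -1.0, 0.001], [0.002, -0.001, -1.0]]
force: [2.3, 0.5, 7.7]
grip_width: 0.712
time_s: 12.27
tcp_pos: [0.4539, 0.3464, 0.0862]
orientation: [[1.0, -0.0, -0.0], [-0.0, -1.0, -0.0], [-0.0, 0.0, -1.0]]
force: [0.0, 1.1, -0.1]
grip_width: 0.998
time_s: 12.68
tcp_pos: [0.4539, 0.3464, 0.1984]
orientation: [[1.0, -0.0, 0.0], [-0.0, -1.0, 0.0], [0.0, -0.0, -1.0]]
force: [-0.2, 0.9, -0.1]
grip_width: 0.999
(array([0.4521, 0.348 ]), 0.0327, 300, (array([0.45167898, 0.34906393]), np.float64(0.029609676456330607)))
[0.45563393 0.34754065 0.20300489]
```

View pics/s6.png

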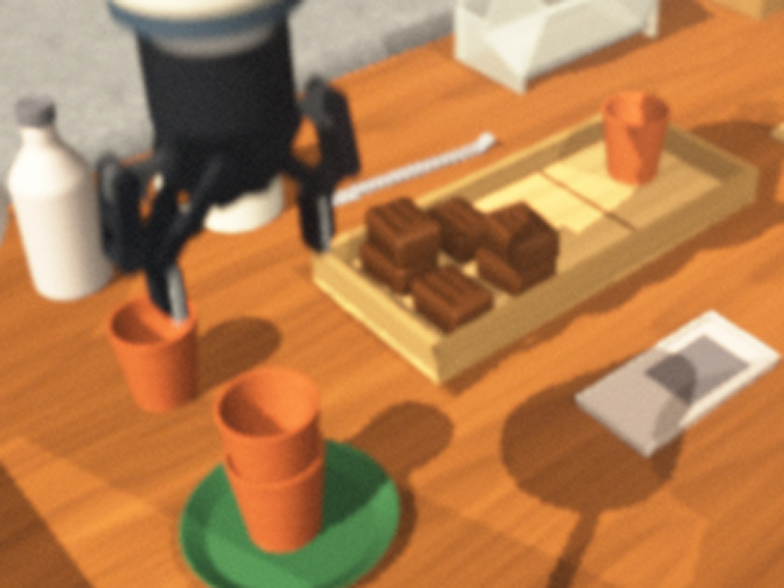

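```bash
python3 -m crank '[[34,2,0,0],[68,4,0,0],[102,5,0,0],[136,7,0,0],[172,8,0,0]]'; python3 -m crank '[[0,0,30,0],[0,0,65,0],[0,0,95,0],[0,0,110,0],[0,0,110,0]]'; python3 -c "
from h import *
s=snap('top','t7');print(readout.sense()['tcp_pos']);print(rim(s,(.626,.339),.065))"
```

```text
time_s: 13.15
tcp_pos: [0.6272, 0.3381, 0.197]
orientation: [[1.0, -0.0, 0.0], [-0.0, -1.0, 0.0], [0.0, -0.0, -1.0]]
force: [0.1, 0.4, 0.9]
grip_width: 0.998
time_s: 13.57
tcp_pos: [0.6239, 0.3374, 0.0826]
orientation: [[1.0, -0.0, -0.006], [-0.0, -1.0, -0.002], [-0.006, 0.002, -1.0]]
force: [0.1, 0.2, -0.2]
grip_width: 1.0
[0.62508651 0.33800001 0.08512526]
(array([0.62379944, 0.32219279]), 0.02505239099264145, np.float64(0.0653960061116261), 43, (array([0.62459136, 0.33729994]), np.float64(0.027615734272196955)))
```

View pics/t7.png

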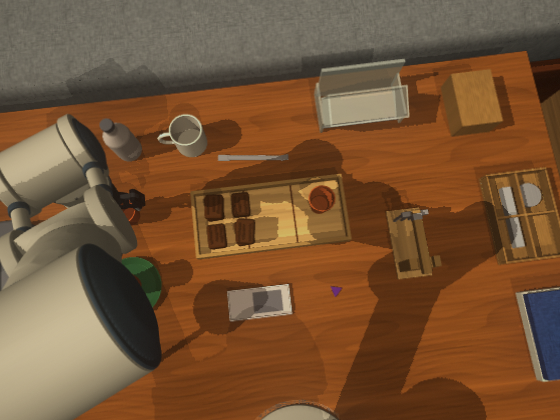

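```bash
python3 -m crank '[[0,0,15,0],[0,0,30,0],[0,0,43,0],[0,0,45,0],[0,0,45,0]]'; python3 -m crank '[[0,0,0,0],[0,0,0,0],[0,0,0,0],[0,0,0,0],[0,0,0,0]]' 1;python3 -m crank '[[0,0,0,0],[0,0,-35,0],[0,0,-75,0],[0,0,-115,0],[0,0,-155,0]]' 1; python3 -m crank '[[-34,-2,-10,0],[-68,-4,-10,0],[-102,-5,-10,0],[-140,-7,-10,0],[-172,-8,-10,0]]';python3 -m crank '[[0,0,0,0],[0,0,0,0],[0,0,0,0],[0,0,0,0],[0,0,0,0]]'
python3 - <<'E'
from h import *
print(readout.sense()["tcp_pos"]);s=snap("side"); zoom(s,80,120,360,330,2.8,"s8")
for z in (.113,.237,.24): print(rimband(s,(.451,.3445),z,.04))
E
```

```text
time_s: 14.03
tcp_pos: [0.626, 0.3385, 0.0416]
orientation: [[1.0, -0.0, -0.0], [-0.0, -1.0, -0.0], [-0.0, 0.0, -1.0]]
force: [1.5, -0.1, 0.1]
grip_width: 1.0
time_s: 14.45
tcp_pos: [0.627, 0.3388, 0.0434]
orientation: [[1.0, -0.0, 0.003], [-0.0, -1.0, 0.001], [0.003, -0.001, -1.0]]
force: [-0.8, -0.9, 10.3]
grip_width: 0.722
time_s: 14.87
tcp_pos: [0.6258, 0.3383, 0.199]
orientation: [[1.0, -0.0, 0.001], [-0.0, -1.0, 0.0], [0.001, -0.0, -1.0]]
force: [0.9, 1.0, -0.4]
grip_width: 0.717
time_s: 15.28
tcp_pos: [0.4518, 0.3463, 0.2072]
orientation: [[1.0, -0.0, 0.001], [-0.0, -1.0, 0.001], [0.001, -0.001, -1.0]]
force: [0.4, 0.7, -0.7]
grip_width: 0.719
time_s: 15.7
tcp_pos: [0.455, 0.3465, 0.2064]
orientation: [[1.0, -0.001, 0.001], [-0.001, -1.0, 0.0], [0.001, -0.0, -1.0]]
force: [0.5, 0.7, -1.1]
grip_width: 0.721
[0.45501878 0.34646487 0.20635198]
(array([0.4511, 0.3486]), 0.0328, 299, (array([0.45162466, 0.34906822]), np.float64(0.02976017156144559)))
(array([0.4465, 0.344 ]), 0.0393, 96, (array([0.45110016, 0.34696288]), np.float64(0.03214627162118838)))
(array([0.4459, 0.3441]), 0.0394, 66, (array([0.44404775, 0.34640893]), np.float64(0.03378787534381015)))
```

View pics/s8.png

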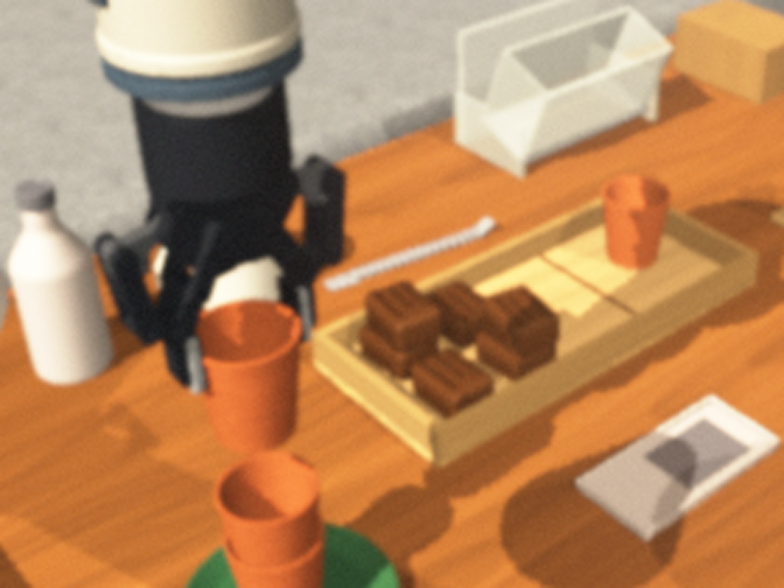

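```bash
python3 -m crank '[[0,0,15,0],[0,0,30,0],[0,0,45,0],[0,0,60,0],[0,0,68,0]]'; python3 -m crank '[[0,0,3,0],[0,0,6,0],[0,0,9,0],[0,0,11,0],[0,0,12,0]]'
```

```text
time_s: 16.17
tcp_pos: [0.454, 0.346, 0.1366]
orientation: [[1.0, -0.001, -0.002], [-0.001, -1.0, -0.001], [-0.002, 0.001, -1.0]]
force: [-0.1, 0.1, -0.4]
grip_width: 0.716
time_s: 16.58
tcp_pos: [0.4542, 0.3466, 0.1266]
orientation: [[1.0, -0.0, 0.001], [-0.0, -1.0, 0.0], [0.001, -0.0, -1.0]]
force: [-1.1, -0.5, 1.9]
grip_width: 0.714
```

```bash
python3 -m crank '[[0,0,0,0],[0,0,0,0],[0,0,0,0],[0,0,0,0],[0,0,-5,0]]' -1; python3 -m crank '[[0,0,-25,0],[0,0,-50,0],[0,0,-80,0],[0,0,-100,0],[10,36,-110,0]]'; python3 -m crank '[[11,38,0,0],[22,76,0,0],[33,114,0,0],[44,152,0,0],[55,190,0,0]]';python3 -m crank '[[11,38,0,0],[22,76,0,0],[33,114,0,0],[44,152,0,0],[55,190,0,0]]'; python3 -m crank '[[10,30,10,0],[20,60,30,0],[20,60,60,0],[20,60,90,0],[20,60,110,0]]'
python3 - <<'E'
from h import *
print(readout.sense()["tcp_pos"]);s=snap("side"); zoom(s,80,120,360,330,2.8,"s9")
print(rimband(s,(.451,.3445),.151,.04)); s=snap("top","t9"); print(rim(s,(.594,-.13),.073));print(rim(s,(.451,.3445),.148))
E
```

```text
time_s: 17.0
tcp_pos: [0.4537, 0.3463, 0.1309]
orientation: [[1.0, -0.0, -0.001], [-0.0, -1.0, -0.001], [-0.001, 0.001, -1.0]]
force: [-0.1, -0.1, 0.2]
grip_width: 1.002
time_s: 17.42
tcp_pos: [0.4641, 0.3146, 0.2447]
orientation: [[1.0, 0.003, 0.004], [0.003, -1.0, 0.004], [0.004, -0.004, -1.0]]
force: [0.2, -0.1, 1.0]
grip_width: 0.999
time_s: 17.83
tcp_pos: [0.5191, 0.1186, 0.2419]
orientation: [[1.0, -0.0, 0.001], [-0.0, -1.0, 0.0], [0.001, -0.0, -1.0]]
force: [0.8, 0.9, -0.1]
grip_width: 1.001
time_s: 18.25
tcp_pos: [0.5741, -0.0716, 0.2419]
orientation: [[1.0, -0.0, 0.001], [-0.0, -1.0, -0.0], [0.001, 0.0, -1.0]]
force: [0.9, 0.3, 0.6]
grip_width: 0.995
time_s: 18.67
tcp_pos: [0.593, -0.13, 0.1291]
orientation: [[1.0, -0.001, -0.002], [-0.001, -1.0, 0.001], [-0.002, -0.001, -1.0]]
force: [-0.3, -0.2, -1.1]
grip_width: 1.004
[ 0.59301603 -0.13003885  0.1291292 ]
(array([0.4526, 0.3491]), 0.0331, 321, (array([0.45204147, 0.34849626]), np.float64(0.029838120378506125)))
None
None
```

View pics/s9.png

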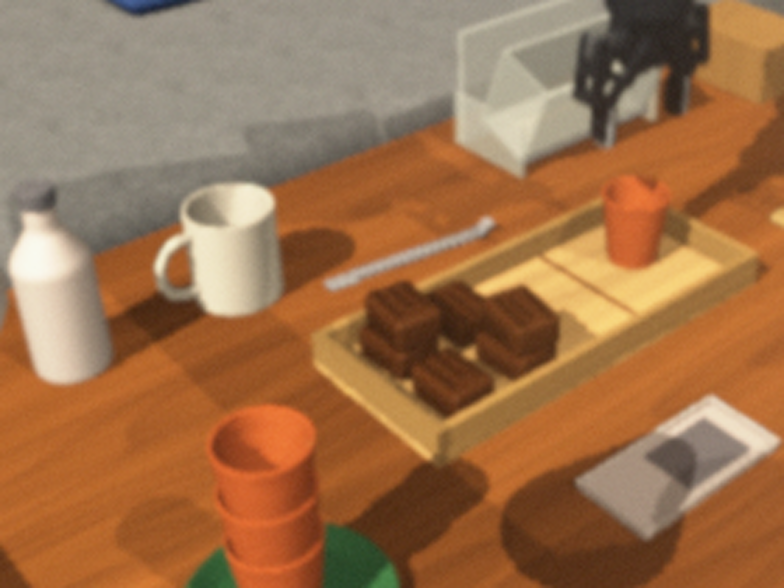

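View pics/t9.png

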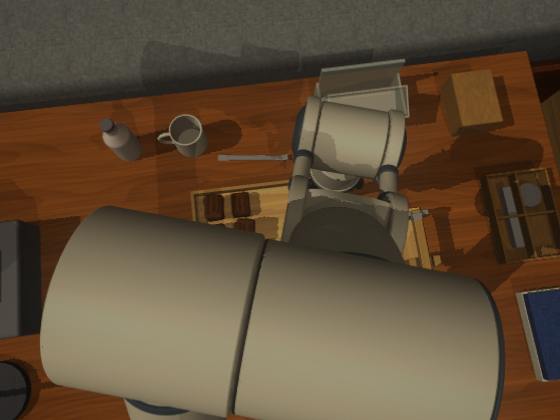

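```bash
python3 -m crank '[[1,0,25,0],[1,0,50,0],[1,0,70,0],[1,0,79,0],[1,0,79,0]]'; python3 -m crank '[[0,0,0,0],[0,0,0,0],[0,0,0,0],[0,0,0,0],[0,0,0,0]]' 1;python3 -m crank '[[0,0,0,0],[0,0,-35,0],[0,0,-75,0],[0,0,-115,0],[0,0,-155,0]]' 1; python3 -m crank '[[0,0,-35,0],[-10,-38,-50,0],[-20,-76,-50,0],[-30,-114,-50,0],[-40,-142,-50,0]]';python3 -m crank '[[-11,-38,0,0],[-22,-76,0,0],[-33,-114,0,0],[-44,-152,0,0],[-55,-190,0,0]]'; python3 -m crank '[[-11,-38,0,0],[-22,-76,0,0],[-33,-114,0,0],[-45,-140,0,0],[-45,-144,0,0]]'; python3 -m crank '[[0,0,0,0],[0,0,0,0],[0,0,0,0],[0,0,0,0],[0,0,0,0]]'
python3 - <<'E'
from h import *
print(readout.sense()["tcp_pos"]);s=snap("side"); zoom(s,80,80,360,290,2.8,"s10")
for z in (.152,.270,.274): print(rimband(s,(.451,.3445),z,.04))
E
```

```text
time_s: 19.18
tcp_pos: [0.5947, -0.1293, 0.052]
orientation: [[1.0, 0.0, -0.001], [0.0, -1.0, 0.0], [-0.001, -0.0, -1.0]]
force: [-1.3, 0.5, 0.6]
grip_width: 1.0
time_s: 19.6
tcp_pos: [0.5965, -0.1301, 0.0549]
orientation: [[1.0, -0.0, 0.004], [-0.0, -1.0, -0.001], [0.004, 0.001, -1.0]]
force: [-1.0, -1.0, 12.9]
grip_width: 0.719
time_s: 20.02
tcp_pos: [0.5948, -0.1295, 0.2107]
orientation: [[1.0, -0.0, 0.001], [-0.0, -1.0, -0.0], [0.001, 0.0, -1.0]]
force: [0.8, 0.1, -1.0]
grip_width: 0.712
time_s: 20.43
tcp_pos: [0.5543, 0.0148, 0.2593]
orientation: [[1.0, 0.0, 0.003], [0.0, -1.0, 0.0], [0.003, -0.0, -1.0]]
force: [0.6, -0.2, -1.7]
grip_width: 0.713
time_s: 20.85
tcp_pos: [0.4992, 0.2042, 0.259]
orientation: [[1.0, -0.0, 0.002], [-0.0, -1.0, 0.001], [0.002, -0.001, -1.0]]
force: [0.7, -0.4, -1.5]
grip_width: 0.716
time_s: 21.27
tcp_pos: [0.4528, 0.3505, 0.2588]
orientation: [[1.0, 0.003, 0.001], [0.003, -1.0, 0.002], [0.001, -0.002, -1.0]]
force: [-0.4, 0.1, -0.6]
grip_width: 0.708
time_s: 21.68
tcp_pos: [0.4555, 0.3455, 0.2575]
orientation: [[1.0, -0.002, 0.0], [-0.002, -1.0, 0.0], [0.0, -0.0, -1.0]]
force: [-1.0, 0.3, -0.3]
grip_width: 0.711
[0.45549666 0.34551685 0.25750045]
(array([0.4524, 0.3486]), 0.0331, 293, (array([0.45202161, 0.34842024]), np.float64(0.02983890638705532)))
(array([0.4497, 0.3451]), 0.0392, 354, (array([0.45176162, 0.34743028]), np.float64(0.029686393746759507)))
(array([0.4474, 0.3446]), 0.0393, 352, (array([0.45173561, 0.34731678]), np.float64(0.030132670971354386)))
```

View pics/s10.png

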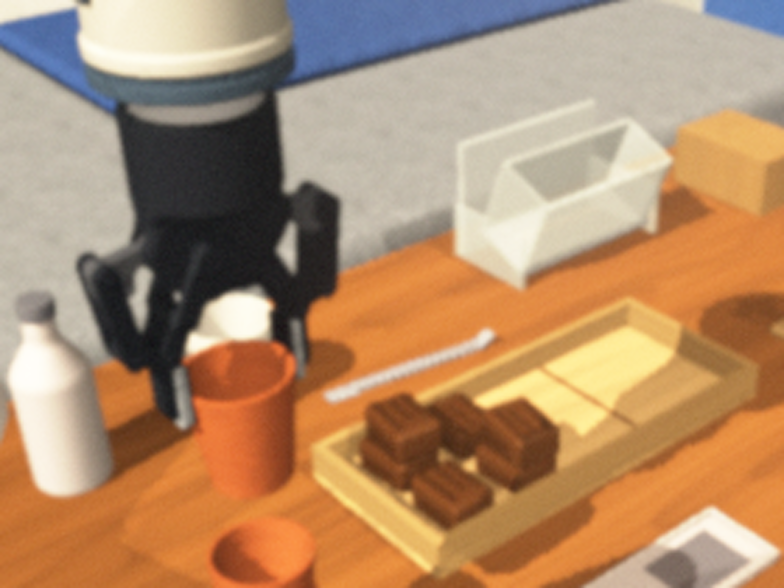

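```bash
python3 -m crank '[[0,-1,17,0],[0,-1,34,0],[0,-1,51,0],[0,-1,66,0],[0,-1,76,0]]'; python3 -m crank '[[0,0,3,0],[0,0,6,0],[0,0,9,0],[0,0,11,0],[0,0,12,0]]'
```

```text
time_s: 22.15
tcp_pos: [0.4548, 0.3468, 0.1799]
orientation: [[1.0, -0.001, -0.001], [-0.001, -1.0, -0.001], [-0.001, 0.001, -1.0]]
force: [0.5, 0.0, -1.2]
grip_width: 0.714
time_s: 22.57
tcp_pos: [0.4553, 0.3476, 0.1696]
orientation: [[1.0, -0.0, 0.001], [-0.0, -1.0, 0.0], [0.001, -0.0, -1.0]]
force: [0.0, 0.8, 1.4]
grip_width: 0.713
```

Release, lift, and move towards the stand on the right, then check the stack.

```bash
python3 -m crank '[[0,0,0,0],[0,0,0,0],[0,0,0,0],[0,0,0,0],[0,0,-5,0]]' -1; python3 -m crank '[[0,0,-20,0],[0,0,-45,0],[0,0,-75,0],[0,5,-85,0],[0,30,-85,0]]'; python3 -m crank '[[0,40,0,0],[0,80,0,0],[0,120,0,0],[0,160,0,0],[0,200,0,0]]';python3 -m crank '[[0,40,0,0],[0,80,0,0],[0,120,0,0],[0,160,0,0],[0,200,0,0]]'; python3 -m crank '[[0,40,0,0],[0,80,0,0],[0,80,0,0],[0,80,0,0],[0,80,0,0]]'
python3 - <<'E'
from h import *
print(readout.sense()["tcp_pos"]);s=snap("side"); zoom(s,80,150,360,360,2.8,"s11")
for z in (.073,.112,.151,.190): print(rimband(s,(.451,.3445),z,.04))
s=snap("top","t11"); print(rim(s,(.451,.3445),.187))
E
```

```text
time_s: 22.98
tcp_pos: [0.4546, 0.3473, 0.1738]
orientation: [[1.0, -0.0, -0.001], [-0.0, -1.0, -0.001], [-0.001, 0.001, -1.0]]
force: [0.6, -0.4, -0.5]
grip_width: 0.998
time_s: 23.4
tcp_pos: [0.4564, 0.32, 0.2626]
orientation: [[1.0, 0.002, 0.005], [0.002, -1.0, 0.004], [0.005, -0.004, -1.0]]
force: [0.2, -0.7, 0.5]
grip_width: 0.999
time_s: 23.82
tcp_pos: [0.4544, 0.1157, 0.2596]
orientation: [[1.0, 0.0, 0.0], [0.0, -1.0, 0.0], [0.0, -0.0, -1.0]]
force: [1.0, 0.4, 0.1]
grip_width: 0.999
time_s: 24.23
tcp_pos: [0.4544, -0.0845, 0.2597]
orientation: [[1.0, -0.0, 0.001], [-0.0, -1.0, -0.0], [0.001, 0.0, -1.0]]
force: [1.3, 0.1, -0.5]
grip_width: 1.0
time_s: 24.65
tcp_pos: [0.4546, -0.1624, 0.2593]
orientation: [[1.0, -0.001, -0.0], [-0.001, -1.0, 0.0], [-0.0, -0.0, -1.0]]
force: [0.2, 0.3, -0.6]
grip_width: 1.005
[ 0.45460934 -0.16236148  0.25930766]
(array([0.4509, 0.3496]), 0.0314, 195, (array([0.45198828, 0.34875928]), np.float64(0.02901737572760687)))
(array([0.4513, 0.3495]), 0.0317, 202, (array([0.4513804 , 0.34877926]), np.float64(0.028719659854983287)))
(array([0.4513, 0.3492]), 0.0314, 286, (array([0.45054084, 0.34962699]), np.float64(0.027538991721644375)))
(array([0.4521, 0.3486]), 0.0327, 270, (array([0.45209169, 0.3485554 ]), np.float64(0.029861847288182933)))
(array([0.45385265, 0.34669384]), 0.032880350947380066, np.float64(0.18843834511835356), 327, (array([0.45360684, 0.34551516]), np.float64(0.029731254891564075)))
```

View pics/s11.png

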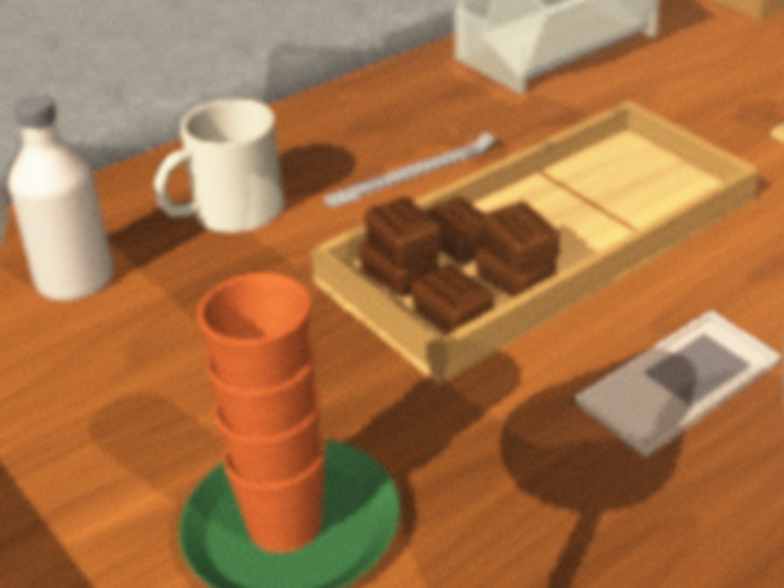

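View pics/t11.png

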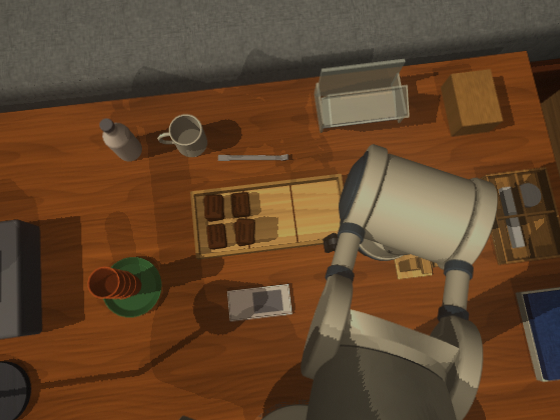

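```bash
python3 -m crank '[[-5,-40,0,0],[-15,-80,0,0],[-25,-120,0,0],[-35,-160,0,0],[-45,-200,0,0]]';python3 -m crank '[[-5,-40,0,0],[-10,-80,0,0],[-10,-120,0,0],[-10,-130,0,0],[-10,-130,0,0]]'
python3 - <<'E'
from h import *
import pickle
s=snap("top","t12"); pickle.dump(s,open("/tmp/top12.pkl","wb")); zoom(s,370,180,470,300,6,"t12z"); zoom(s,180,165,360,265,4.4,"t12tray")
X=s["xyz"]; z=X[...,2]
# tray walls: height 0.034
m=((abs(z-.034)<.005)&(X[...,0]>.44)&(X[...,0]<.72)&(abs(X[...,1])<.25)&(s["range_z"]>0)).astype(np.uint8)
n,l,st,_=cv2.connectedComponentsWithStats(m); k=1+np.argmax(st[1:,4]); P=X[l==k]
r=cv2.minAreaRect((P[:,:2]*1000).astype(np.float32)); print("tray",r,len(P))
# handle
m=(abs(z-.101)<.004)&(X[...,0]>.38)&(X[...,0]<.58)&(X[...,1]<-.25)&(X[...,1]>-.42)
P=X[m]; print("handle",cv2.minAreaRect((P[:,:2]*1000).astype(np.float32)),len(P)); print(np.unique((P[:,0]*100).astype(int),return_counts=True))
cv2.imwrite("pics/hm.png",cv2.resize((m[180:300,370:470]*255).astype(np.uint8),None,fx=5,fy=5))
E
```

```text
time_s: 25.17
tcp_pos: [0.4086, 0.0401, 0.2595]
orientation: [[1.0, 0.001, 0.0], [0.001, -1.0, 0.0], [0.0, -0.0, -1.0]]
force: [1.7, 0.7, 0.4]
grip_width: 1.0
time_s: 25.58
tcp_pos: [0.399, 0.1709, 0.2594]
orientation: [[1.0, 0.006, 0.0], [0.006, -1.0, 0.001], [0.0, -0.001, -1.0]]
force: [0.4, -0.9, -0.5]
grip_width: 1.001
tray ((578.7496337890625, -5.7393646240234375), (378.30029296875, 167.09071350097656), 89.6239242553711) 1527
handle ((460.55865478515625, -345.4732360839844), (64.65914916992188, 144.30076599121094), 77.37708282470703) 601
(array([39, 40, 41, 42, 43, 44, 45, 46, 47, 48, 49, 50, 51, 52, 53]), array([40, 45, 59, 53, 39, 40, 38, 40, 38, 39, 35, 37, 41, 41, 16]))
```

View pics/t12z.png

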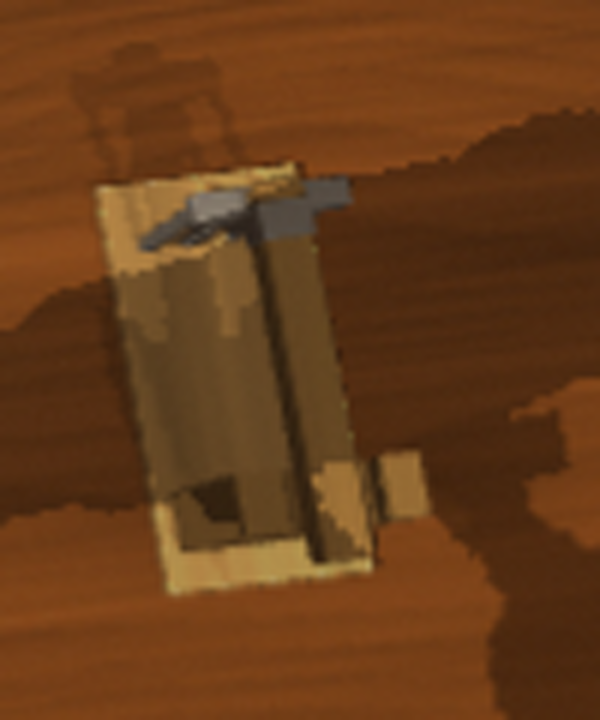

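View pics/t12tray.png

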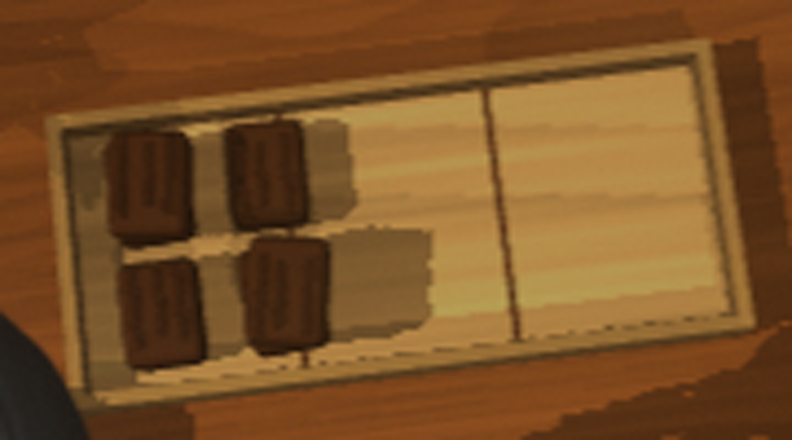

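View pics/hm.png

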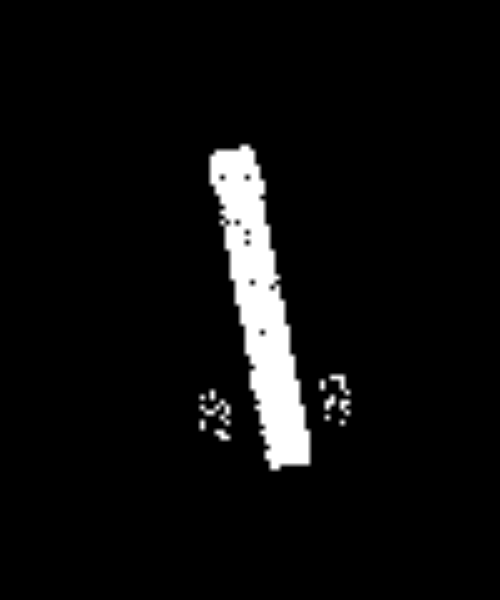

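Run:
```python
from h import *
import pickle
s=pickle.load(open("/tmp/top12.pkl","rb")); X=s["xyz"]; z=X[...,2]; np.set_printoptions(suppress=True,precision=4)
# zoom scale 4.4 offset 180,165 : outer corners
for u,v in [(47,118),(712,40),(754,326),(75,403)]: print(plane(s,180+u/4.4,165+v/4.4,.034))
def big(m):
    n,l,st,_=cv2.connectedComponentsWithStats(m.astype(np.uint8)); k=1+np.argmax(st[1:,4]); return X[l==k]
P=big((abs(z-.101)<.006)&(X[...,0]>.38)&(X[...,0]<.58)&(X[...,1]<-.25)&(X[...,1]>-.42))
c=P[:,:2].mean(0); U,S,V=np.linalg.svd(P[:,:2]-c); d=V[0]*np.sign(V[0][0]); t=(P[:,:2]-c)@d; w=(P[:,:2]-c)@[-d[1],d[0]]
print("handle",c,d,np.arctan2(d[1],d[0]),t.min(),t.max(),w.min(),w.max(),np.median(P[:,2]))
a=c+d*(t.max()+t.min())/2; print("mid",a,"grip",a+d*.012)
m=((abs(z-.034)<.006)&(X[...,0]>.44)&(X[...,0]<.72)&(abs(X[...,1])<.25)&(s["range_z"]>0))
Q=big(m); print("tray box",cv2.boxPoints(cv2.minAreaRect((Q[:,:2]*1000).astype(np.float32))))
# chunks by height
for lo,hi in ((.055,.08),(.03,.048)):
    mm=((z>lo)&(z<hi)&(X[...,0]>.51)&(X[...,0]<.65)&(X[...,1]>-.16)&(X[...,1]<.17)&(s["img"].sum(-1)<200)).astype(np.uint8)
    n,l,st,ce=cv2.connectedComponentsWithStats(mm)
    for k in range(1,n):
        if st[k,4]>60: 
            r=cv2.minAreaRect((X[l==k][:,:2]*1000).astype(np.float32)); print(lo,np.round(r[0],0),np.round(r[1],0),round(r[2]),np.median(X[l==k][:,2]).round(3))
```

```text
[0.66   0.1798 0.034 ]
[ 0.6574 -0.1967  0.034 ]
[ 0.4936 -0.1937  0.034 ]
[0.4992 0.1793 0.034 ]
handle [ 0.462  -0.3368] [ 1.     -0.0091] -0.009108179208786924 -0.0719383817777544 0.0730680086163791 -0.01292044144204629 0.011092138882857502 0.10104063901584315
mid [ 0.4626 -0.3368] grip [ 0.4746 -0.3369]
tray box [[ 493.9646 -194.3371]
 [ 661.0517 -195.4338]
 [ 663.5347  182.8583]
 [ 496.4476  183.9551]]
0.055 [610. 126.] [43. 56.] 84 0.068
0.055 [543.  59.] [45. 59.] 79 0.068
0.03 [615.  64.] [44. 59.] 88 0.038
0.03 [544. 130.] [58. 44.] 0 0.038
```

```bash
python3 -m crank '[[5,40,0,0],[10,80,0,0],[15,120,0,0],[20,160,0,0],[25,200,0,0]]'; python3 -m crank '[[5,40,0,0],[10,80,0,0],[15,120,0,0],[20,160,0,0],[25,200,0,0]]';python3 -m crank '[[5,34,0,0],[12,68,0,0],[19,102,0,0],[25,104,0,0],[25,104,0,0]]'; python3 -m crank '[[0,0,0,0.009],[0,0,30,0.009],[0,0,65,0.009],[0,0,100,0.009],[0,0,110,0.009]]'; python3 -m crank '[[0,0,0,0],[0,0,0,0],[0,0,0,0],[0,0,0,0],[0,0,0,0]]'
```

```text
time_s: 26.05
tcp_pos: [0.4241, -0.035, 0.2594]
orientation: [[1.0, -0.0, 0.0], [-0.0, -1.0, -0.0], [0.0, 0.0, -1.0]]
force: [1.4, 0.8, 0.5]
grip_width: 0.995
time_s: 26.47
tcp_pos: [0.4487, -0.2352, 0.2594]
orientation: [[1.0, -0.001, -0.0], [-0.001, -1.0, -0.0], [-0.0, 0.0, -1.0]]
force: [0.8, 1.5, 0.5]
grip_width: 1.001
time_s: 26.88
tcp_pos: [0.4745, -0.3388, 0.2588]
orientation: [[1.0, -0.003, -0.0], [-0.003, -1.0, 0.0], [-0.0, -0.0, -1.0]]
force: [-0.5, 0.5, -0.5]
grip_width: 1.001
time_s: 27.3
tcp_pos: [0.4724, -0.3337, 0.1454]
orientation: [[1.0, -0.009, -0.005], [-0.009, -1.0, 0.004], [-0.005, -0.004, -1.0]]
force: [-0.8, 1.1, -0.7]
grip_width: 0.996
time_s: 27.72
tcp_pos: [0.4755, -0.337, 0.1509]
orientation: [[1.0, -0.009, 0.002], [-0.009, -1.0, -0.002], [0.002, 0.002, -1.0]]
force: [-0.0, 0.3, -0.2]
grip_width: 1.0
```

```bash
python3 -m crank '[[0,0,20,0],[0,0,40,0],[0,0,60,0],[0,0,73,0],[0,0,73,0]]';python3 -m crank '[[0,0,0,0],[0,0,0,0],[0,0,0,0],[0,0,0,0],[0,0,0,0]]' 1;python3 -m crank '[[0,0,0,0],[0,0,0,0],[0,0,0,0],[0,0,0,0],[0,0,0,0]]' 1
python3 - <<'E'
from h import *
s=snap("side"); zoom(s,330,120,530,270,4,"s13")
E
```

```text
time_s: 28.13
tcp_pos: [0.4741, -0.3359, 0.0747]
orientation: [[1.0, -0.009, -0.002], [-0.009, -1.0, 0.002], [-0.002, -0.002, -1.0]]
force: [-0.4, 0.0, -0.7]
grip_width: 1.006
time_s: 28.55
tcp_pos: [0.4752, -0.3368, 0.0771]
orientation: [[1.0, -0.009, 0.001], [-0.009, -1.0, -0.001], [0.001, 0.001, -1.0]]
force: [0.0, 0.3, 0.9]
grip_width: 0.299
time_s: 28.97
tcp_pos: [0.4751, -0.3367, 0.077]
orientation: [[1.0, -0.009, 0.001], [-0.009, -1.0, -0.001], [0.001, 0.001, -1.0]]
force: [-0.3, 0.5, 8.3]
grip_width: 0.225
```

View pics/s13.png

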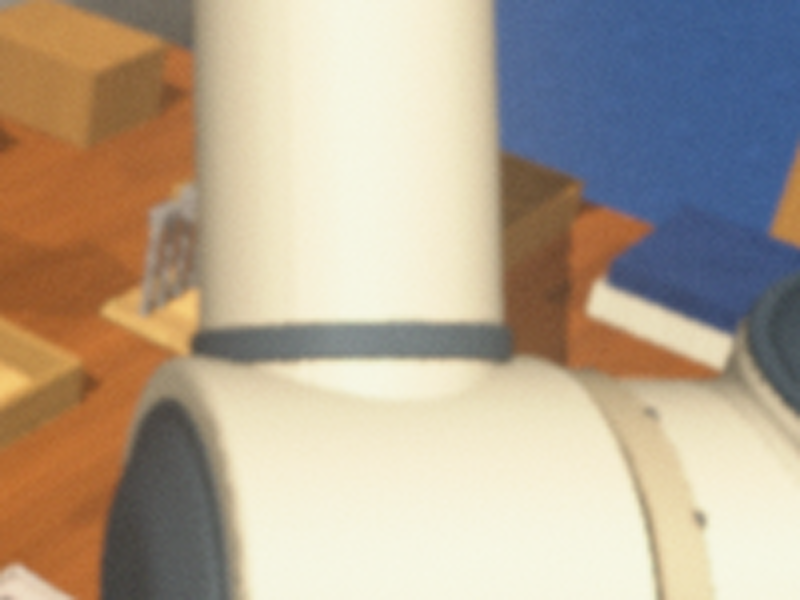

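```bash
python3 -m crank '[[0,0,-10,0],[0,0,-25,0],[0,0,-50,0],[0,0,-75,0],[0,0,-100,0]]';python3 -m crank '[[0,0,-10,-0.11],[0,0,-10,-0.22],[0,0,-10,-0.33],[0,0,-10,-0.44],[0,0,-10,-0.55]]';python3 -m crank '[[0,0,0,-0.11],[0,0,0,-0.22],[0,0,0,-0.33],[0,0,0,-0.44],[0,0,0,-0.55]]';python3 -m crank '[[0,0,0,-0.11],[0,0,0,-0.22],[0,0,0,-0.33],[0,0,0,-0.44],[0,0,0,-0.473]]';python3 -m crank '[[0,0,0,0],[0,0,0,0],[0,0,0,0],[0,0,0,0],[0,0,0,0]]'
python3 - <<'E'
from h import *
s=snap("side"); zoom(s,80,60,530,360,1.7,"s14")
E
```

```text
time_s: 29.43
tcp_pos: [0.4746, -0.3363, 0.178]
orientation: [[1.0, -0.009, -0.0], [-0.009, -1.0, 0.0], [-0.0, -0.0, -1.0]]
force: [0.2, -0.3, -1.8]
grip_width: 0.221
time_s: 29.85
tcp_pos: [0.4747, -0.3364, 0.1871]
orientation: [[0.854, 0.52, 0.0], [0.52, -0.854, -0.0], [0.0, 0.0, -1.0]]
force: [-0.0, 0.0, -1.8]
grip_width: 0.216
time_s: 30.27
tcp_pos: [0.4747, -0.3364, 0.187]
orientation: [[0.457, 0.89, 0.0], [0.89, -0.457, -0.0], [-0.0, 0.0, -1.0]]
force: [0.6, -0.7, -0.6]
grip_width: 0.222
time_s: 30.68
tcp_pos: [0.4747, -0.3364, 0.187]
orientation: [[0.0, 1.0, 0.0], [1.0, -0.0, -0.0], [-0.0, 0.0, -1.0]]
force: [-0.9, -0.3, -1.6]
grip_width: 0.223
time_s: 31.1
tcp_pos: [0.4748, -0.3365, 0.1864]
orientation: [[0.008, 1.0, -0.0], [1.0, -0.008, -0.0], [-0.0, -0.0, -1.0]]
force: [-0.6, -0.1, -1.3]
grip_width: 0.219
```

View pics/s14.png

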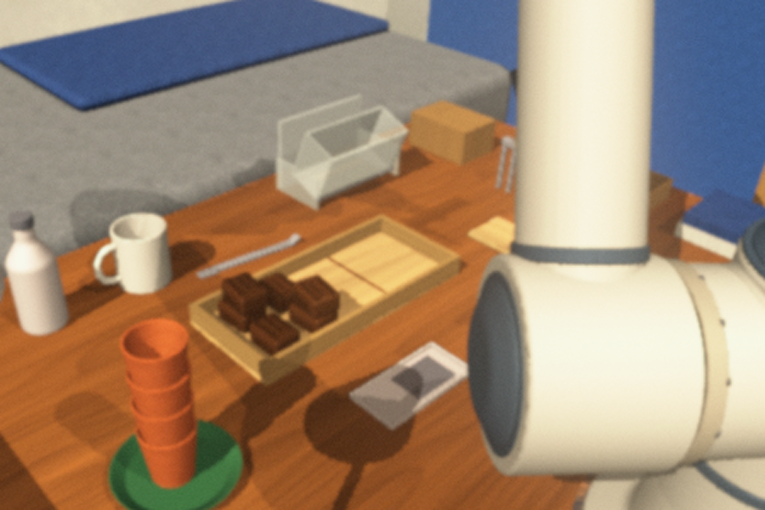

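```bash
python3 -m crank '[[38,7,0,0],[76,14,0,0],[114,21,0,0],[152,28,0,0],[190,34,0,0]]';python3 -m crank '[[38,7,0,0],[76,14,0,0],[114,21,0,0],[152,28,0,0],[187,33,0,0]]';python3 -m crank '[[0,0,0,0],[0,0,0,0],[0,0,0,0],[0,0,0,0],[0,0,0,0]]'
python3 - <<'E'
from h import *
print(readout.sense()["tcp_pos"])
s=snap("side"); zoom(s,80,80,430,340,2.2,"s15"); s=snap("top","t15")
E
```

```text
time_s: 31.57
tcp_pos: [0.5103, -0.1451, 0.1864]
orientation: [[0.008, 1.0, 0.0], [1.0, -0.008, -0.0], [-0.0, 0.0, -1.0]]
force: [0.5, 0.2, -1.9]
grip_width: 0.222
time_s: 31.98
tcp_pos: [0.5448, 0.0422, 0.1864]
orientation: [[0.007, 1.0, 0.0], [1.0, -0.007, 0.0], [0.0, 0.0, -1.0]]
force: [0.5, -0.4, -1.9]
grip_width: 0.219
time_s: 32.4
tcp_pos: [0.5445, 0.0389, 0.1863]
orientation: [[0.009, 1.0, -0.0], [1.0, -0.009, -0.0], [-0.0, -0.0, -1.0]]
force: [0.5, 0.2, -1.2]
grip_width: 0.221
[0.54445003 0.03891454 0.18631262]
```

View pics/s15.png

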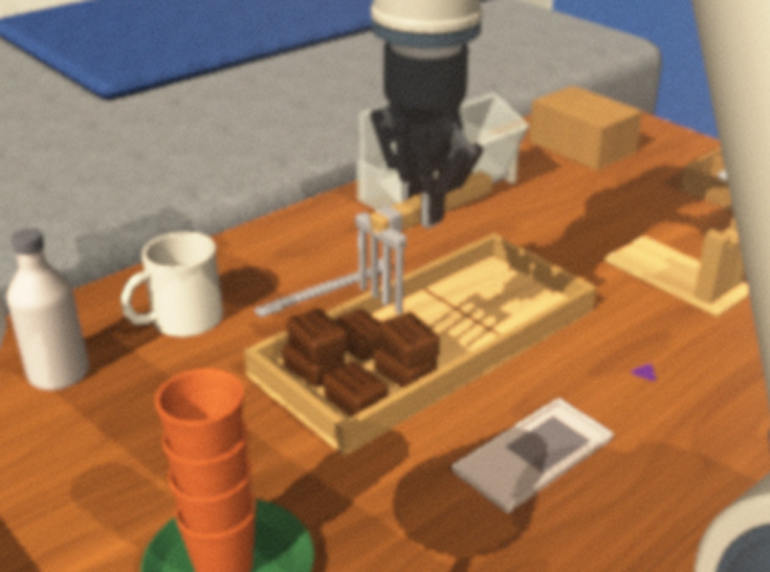

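View pics/t15.png

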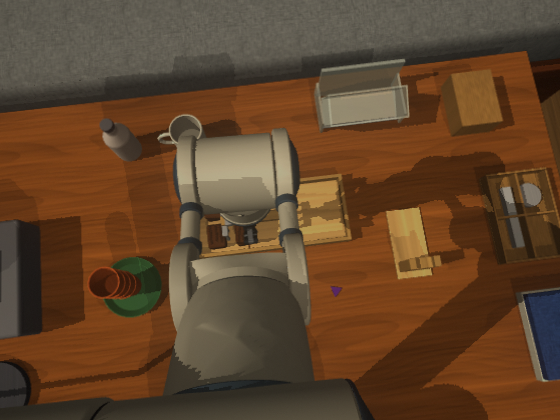

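Run:
```python
from h import *
s=snap("side"); X=s["xyz"]; i=s["img"].astype(int)
c=(abs(X[...,0]-.545)<.045)&(abs(X[...,1]-.094)<.03)&(X[...,2]>.09)&(X[...,2]<.24)&(s["range_z"]>0)
P=X[c]; print(len(P),P[:,2].min())
for lo in np.arange(.09,.21,.015):
    Q=P[(P[:,2]>=lo)&(P[:,2]<lo+.015)]
    if len(Q): print(lo.round(3),len(Q),Q.min(0).round(4),Q.max(0).round(4),np.median(Q,0).round(4))
```

```text
747 0.11588552637148153
0.105 20 [0.5159 0.0911 0.1159] [0.5743 0.0984 0.1197] [0.5364 0.0955 0.1178]
0.12 86 [0.5147 0.09   0.12  ] [0.5764 0.0999 0.1347] [0.5383 0.096  0.1268]
0.135 88 [0.5146 0.0901 0.1352] [0.5764 0.0996 0.15  ] [0.5504 0.0958 0.1428]
0.15 90 [0.5145 0.0902 0.1501] [0.5752 0.0987 0.1648] [0.5511 0.0961 0.1578]
0.165 90 [0.514  0.0898 0.1654] [0.5755 0.0995 0.1798] [0.5508 0.0961 0.173 ]
0.18 105 [0.5132 0.065  0.18  ] [0.5743 0.1016 0.1949] [0.5361 0.0988 0.1907]
0.195 205 [0.5142 0.0645 0.1951] [0.576 0.102 0.21 ] [0.5363 0.0941 0.2003]
```

```bash
python3 -m crank '[[0,0,20,0],[0,0,40,0],[0,0,55,0],[0,0,67,0],[0,0,67,0]]'; python3 -m crank '[[-9,0,0,0],[-18,0,0,0],[-27,0,0,0],[-36,0,0,0],[-45,0,0,0]]';python3 - <<'E'
from h import *
print(readout.sense()["tcp_pos"])
s=snap("side"); zoom(s,150,150,400,310,3,"s16")
E
```

```text
time_s: 32.97
tcp_pos: [0.5432, 0.0396, 0.1172]
orientation: [[0.008, 1.0, -0.003], [1.0, -0.008, 0.0], [0.0, -0.003, -1.0]]
force: [-0.6, -0.6, -2.1]
grip_width: 0.222
time_s: 33.38
tcp_pos: [0.5445, -0.0064, 0.1199]
orientation: [[0.008, 1.0, 0.001], [1.0, -0.008, -0.0], [-0.0, 0.001, -1.0]]
force: [0.7, -0.3, -2.0]
grip_width: 0.222
[ 0.54448407 -0.00637041  0.11992329]
```

View pics/s16.png

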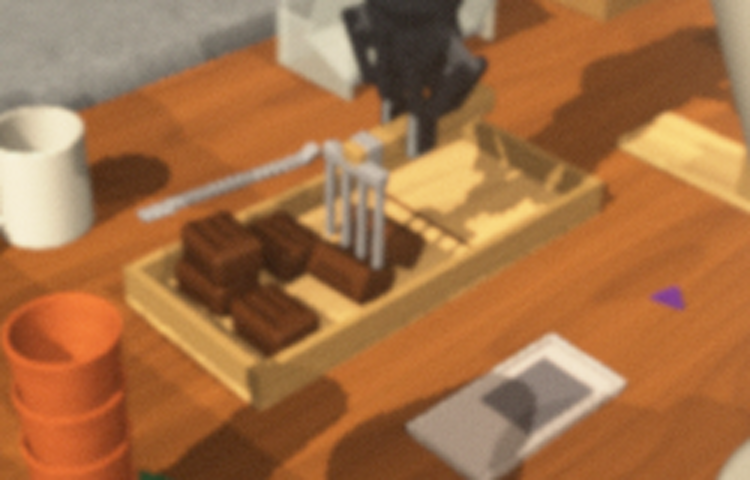

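```bash
python3 -m crank '[[-8,0,0,0],[-16,0,0,0],[-24,0,0,0],[-30,0,0,0],[-30,0,0,0]]';python3 - <<'E'
from h import *
print(readout.sense()["tcp_pos"])
s=snap("side"); zoom(s,150,150,400,310,3,"s17"); X=s["xyz"]
m=(s["img"].sum(-1)<230)&(X[...,0]>.51)&(X[...,0]<.575)&(X[...,1]<.17)&(X[...,1]>-.15)&(X[...,2]>.012)&(X[...,2]<.08)
P=X[m]
for y in np.arange(-.06,.15,.01):
    Q=P[(P[:,1]>=y)&(P[:,1]<y+.01)]
    if len(Q)>3: print(y.round(2),len(Q),Q[:,2].min().round(3),Q[:,2].max().round(3))
E
```

```text
time_s: 33.85
tcp_pos: [0.544, -0.0362, 0.1193]
orientation: [[0.008, 1.0, 0.0], [1.0, -0.008, -0.0], [-0.0, 0.0, -1.0]]
force: [0.5, 0.6, -2.0]
grip_width: 0.221
[ 0.54403146 -0.03617299  0.11925548]
-0.01 34 0.024 0.054
0.0 38 0.022 0.055
0.01 147 0.016 0.051
0.04 12 0.025 0.039
0.05 74 0.024 0.041
0.06 80 0.026 0.042
0.07 77 0.025 0.04
0.08 173 0.012 0.04
0.11 63 0.024 0.04
0.12 85 0.025 0.041
0.13 87 0.023 0.04
0.14 102 0.022 0.04
```

View pics/s17.png

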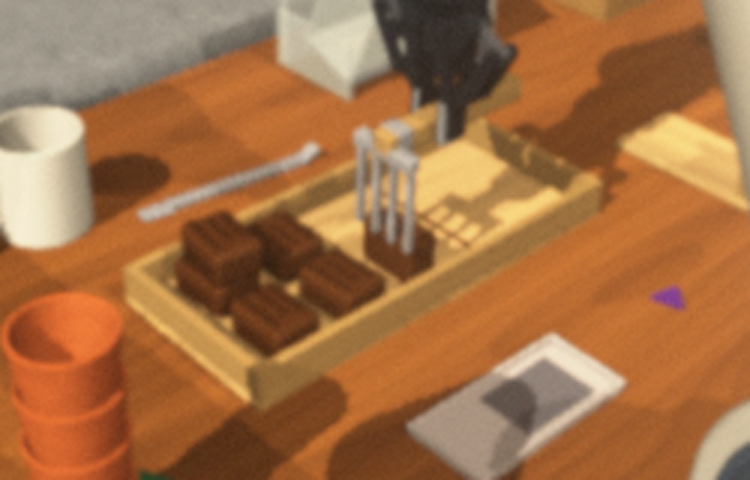

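```bash
python3 -m crank '[[3,0,8,0],[3,0,18,0],[3,0,28,0],[3,0,35,0],[3,0,35,0]]';python3 -m crank '[[-10,0,0,0],[-20,0,0,0],[-30,0,0,0],[-42,0,0,0],[-54,0,0,0]]';python3 -m crank '[[-12,0,0,0],[-24,0,0,0],[-36,0,0,0],[-48,0,0,0],[-60,0,0,0]]';python3 - <<'E'
from h import *
print(readout.sense()["tcp_pos"])
s=snap("side"); zoom(s,150,150,400,310,3,"s18")
E
```

```text
time_s: 34.32
tcp_pos: [0.5429, -0.0316, 0.0822]
orientation: [[0.007, 1.0, -0.003], [1.0, -0.007, 0.001], [0.0, -0.003, -1.0]]
force: [-0.4, -0.3, -1.2]
grip_width: 0.22
time_s: 34.73
tcp_pos: [0.5438, -0.0876, 0.0846]
orientation: [[0.007, 1.0, 0.001], [1.0, -0.007, -0.0], [-0.0, 0.001, -1.0]]
force: [-0.3, -0.6, -1.7]
grip_width: 0.226
time_s: 35.15
tcp_pos: [0.5431, -0.1473, 0.0843]
orientation: [[0.007, 1.0, -0.0], [1.0, -0.007, -0.0], [-0.0, -0.0, -1.0]]
force: [0.4, 0.5, -1.5]
grip_width: 0.223
[ 0.54311813 -0.14729293  0.08429768]
```

View pics/s18.png

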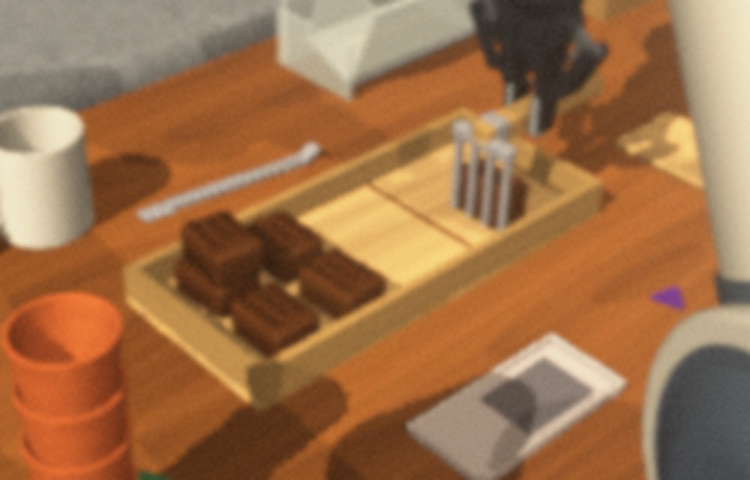

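```bash
python3 -m crank '[[-5,0,0,0],[-10,0,0,0],[-10,0,0,0],[0,0,0,0],[5,0,-20,0]]';python3 -m crank '[[3,0,-35,0],[30,0,-60,0],[65,0,-60,0],[100,0,-60,0],[135,0,-60,0]]';python3 -m crank '[[35,0,0,0],[60,0,0,0],[60,0,0,0],[60,0,0,0],[60,0,0,0]]'
cat >> h.py <<'E'
def chunks(s,lo=.03,hi=.08,xr=(.5,.66),yr=(-.19,.18)):
    X=s["xyz"]; i=s["img"].astype(int)
    m=((i.sum(-1)<230)&(i[...,0]>i[...,2]+15)&(s["range_z"]>0)&(X[...,0]>xr[0])&(X[...,0]<xr[1])&(X[...,1]>yr[0])&(X[...,1]<yr[1])&(X[...,2]>lo)&(X[...,2]<hi)).astype(np.uint8)
    n,l,st,ce=cv2.connectedComponentsWithStats(m,connectivity=4)
    for k in range(1,n):
        if st[k,4]>40:
            P=X[l==k]; r=cv2.minAreaRect((P[:,:2]*1000).astype(np.float32))
            a,b=np.percentile(P,1,0),np.percentile(P,99,0)
            print("ctr",np.round(r[0]),"sz",np.round(r[1]),round(r[2]),"x",a[0].round(3),b[0].round(3),"y",a[1].round(3),b[1].round(3),"z",np.percentile(P[:,2],90).round(3),st[k,4])
E
python3 - <<'E'
from h import *
print(readout.sense()["tcp_pos"])
s=snap("side"); zoom(s,150,150,400,310,3,"s19"); chunks(s,.032,.05); print(); s=snap("top","t19"); chunks(s)
E
```

```text
time_s: 35.62
tcp_pos: [0.5413, -0.1393, 0.1017]
orientation: [[0.007, 1.0, -0.005], [1.0, -0.007, 0.002], [0.002, -0.005, -1.0]]
force: [-1.4, 0.6, -2.6]
grip_width: 0.22
time_s: 36.03
tcp_pos: [0.5438, -0.0037, 0.1648]
orientation: [[0.007, 1.0, 0.001], [1.0, -0.007, 0.0], [0.0, 0.001, -1.0]]
force: [0.7, 0.6, -1.5]
grip_width: 0.224
time_s: 36.45
tcp_pos: [0.5443, 0.0543, 0.1643]
orientation: [[0.006, 1.0, -0.0], [1.0, -0.006, -0.0], [-0.0, -0.0, -1.0]]
force: [-0.2, -0.6, -1.5]
grip_width: 0.222
[0.54431644 0.0543246  0.16425683]
ctr [ 540. -107.] sz [56. 22.] 22 x 0.516 0.568 y -0.127 -0.102 z 0.048 137
ctr [613.  75.] sz [56. 27.] 1 x 0.585 0.639 y 0.061 0.087 z 0.039 148
ctr [602. 142.] sz [70. 33.] 35 x 0.58 0.637 y 0.112 0.153 z 0.048 170
ctr [542.  68.] sz [58. 38.] 5 x 0.514 0.568 y 0.05 0.087 z 0.039 255
ctr [543. 132.] sz [44. 59.] 86 x 0.515 0.571 y 0.111 0.152 z 0.039 333

ctr [ 586. -187.] sz [112.   6.] 0 x 0.532 0.641 y -0.19 -0.184 z 0.037 99
ctr [ 547. -120.] sz [31. 59.] 90 x 0.518 0.574 y -0.135 -0.105 z 0.055 320
ctr [544. 130.] sz [57. 44.] 0 x 0.515 0.57 y 0.108 0.151 z 0.041 295
ctr [537.  46.] sz [39.  9.] 3 x 0.518 0.556 y 0.041 0.051 z 0.04 57
```

View pics/s19.png

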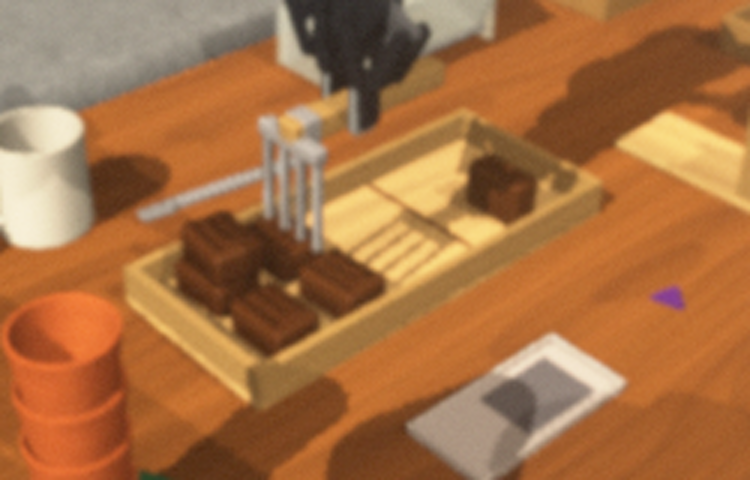

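View pics/t19.png

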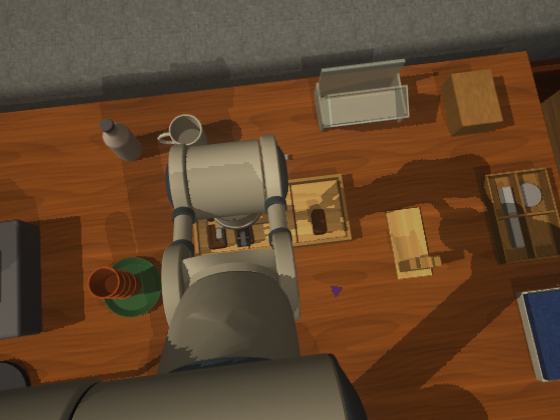

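```bash
python3 -m crank '[[-12,0,0,0],[-12,0,20,0],[-12,0,30,0],[-12,0,40,0],[-12,0,45,0]]';python3 -m crank '[[0,0,8,0],[0,0,16,0],[0,0,24,0],[0,0,32,0],[0,0,35,0]]';python3 -m crank '[[-8,0,0,0],[-16,0,0,0],[-24,0,0,0],[-32,0,0,0],[-40,0,0,0]]';python3 -m crank '[[-8,0,0,0],[-16,0,0,0],[-24,0,0,0],[-32,0,0,0],[-38,0,0,0]]'
python3 - <<'E'
from h import *
print(readout.sense()["tcp_pos"])
s=snap("side"); zoom(s,150,150,400,310,3,"s20"); chunks(s,.032,.05)
E
```

```text
time_s: 36.97
tcp_pos: [0.5439, 0.0414, 0.1179]
orientation: [[0.008, 1.0, -0.002], [1.0, -0.008, 0.0], [0.0, -0.002, -1.0]]
force: [-1.2, 0.4, -1.2]
grip_width: 0.225
time_s: 37.38
tcp_pos: [0.5441, 0.0421, 0.083]
orientation: [[0.007, 1.0, -0.001], [1.0, -0.007, 0.0], [0.0, -0.001, -1.0]]
force: [-0.7, 1.0, -0.9]
grip_width: 0.222
time_s: 37.8
tcp_pos: [0.5444, 0.0008, 0.0846]
orientation: [[0.008, 1.0, 0.001], [1.0, -0.008, -0.0], [-0.0, 0.001, -1.0]]
force: [0.2, 0.3, -0.9]
grip_width: 0.22
time_s: 38.22
tcp_pos: [0.544, -0.037, 0.0843]
orientation: [[0.007, 1.0, 0.0], [1.0, -0.007, -0.0], [-0.0, 0.0, -1.0]]
force: [0.8, 1.1, -0.4]
grip_width: 0.222
[ 0.54396456 -0.03699572  0.08429771]
ctr [ 539. -109.] sz [57. 27.] 22 x 0.517 0.569 y -0.129 -0.103 z 0.049 146
ctr [611.  68.] sz [54. 39.] 1 x 0.585 0.637 y 0.049 0.087 z 0.039 228
ctr [524. -12.] sz [24. 47.] 39 x 0.513 0.544 y -0.021 0.011 z 0.04 86
ctr [601. 142.] sz [68. 34.] 33 x 0.58 0.635 y 0.112 0.153 z 0.048 169
ctr [542. 131.] sz [58. 45.] 1 x 0.514 0.57 y 0.113 0.153 z 0.039 330
```

View pics/s20.png

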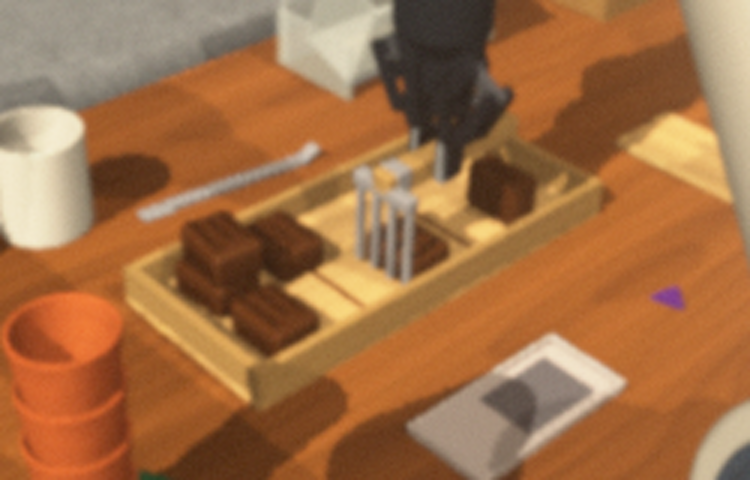

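```bash
python3 -m crank '[[4,0,0,0],[4,0,-25,0],[4,0,-55,0],[4,0,-85,0],[4,0,-85,0]]';python3 -m crank '[[20,20,0,0],[40,40,0,0],[60,60,0,0],[72,68,0,0],[72,68,0,0]]';python3 -m crank '[[0,0,0,0],[0,0,0,0],[0,0,0,0],[0,0,0,0],[0,0,0,0]]'
python3 - <<'E'
from h import *
print(readout.sense()["tcp_pos"])
s=snap("side"); zoom(s,150,150,400,310,3,"s21"); chunks(s,.032,.075); s=snap("top","t21"); chunks(s); X=s["xyz"]
E
```

```text
time_s: 38.68
tcp_pos: [0.5464, -0.0317, 0.1742]
orientation: [[0.006, 1.0, 0.007], [1.0, -0.006, -0.001], [-0.001, 0.007, -1.0]]
force: [2.0, -0.5, 0.0]
grip_width: 0.224
time_s: 39.1
tcp_pos: [0.6137, 0.0423, 0.1687]
orientation: [[0.005, 1.0, 0.001], [1.0, -0.005, 0.001], [0.001, 0.001, -1.0]]
force: [-0.6, -0.4, -2.2]
grip_width: 0.222
time_s: 39.52
tcp_pos: [0.6122, 0.039, 0.1694]
orientation: [[0.008, 1.0, -0.0], [1.0, -0.008, -0.0], [-0.0, -0.0, -1.0]]
force: [-0.3, 0.3, -1.5]
grip_width: 0.22
[0.61218238 0.03897873 0.16938554]
ctr [ 542. -117.] sz [32. 53.] 80 x 0.516 0.569 y -0.131 -0.103 z 0.053 228
ctr [592. 110.] sz [121.  59.] 56 x 0.55 0.634 y 0.067 0.152 z 0.068 813
ctr [538.  -3.] sz [37. 51.] 90 x 0.513 0.562 y -0.021 0.015 z 0.039 208
ctr [543. 132.] sz [44. 58.] 89 x 0.514 0.57 y 0.111 0.153 z 0.039 339
ctr [ 653. -153.] sz [96. 41.] 65 x 0.616 0.66 y -0.19 -0.103 z 0.037 149
ctr [628. 132.] sz [42. 20.] 88 x 0.618 0.638 y 0.111 0.15 z 0.071 126
ctr [ 547. -120.] sz [31. 58.] 89 x 0.518 0.574 y -0.136 -0.105 z 0.055 318
```

View pics/s21.png

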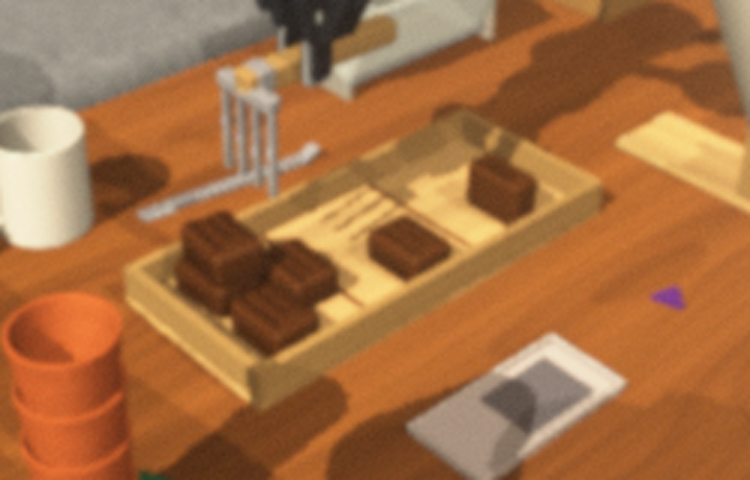

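Run:
```python
from h import *
s=snap("side"); X=s["xyz"]; i=s["img"].astype(int)
m=((i.sum(-1)<240)&(X[...,2]>.034)&(X[...,2]<.044)&(X[...,0]>.53)&(X[...,0]<.66)&(X[...,1]>.02)&(X[...,1]<.16)).astype(np.uint8)
m=cv2.morphologyEx(m,cv2.MORPH_OPEN,np.ones((2,2),np.uint8))
n,l,st,ce=cv2.connectedComponentsWithStats(m,connectivity=4)
for k in range(1,n):
    if st[k,4]>30:
        P=X[l==k]; print(cv2.boxPoints(cv2.minAreaRect((P[:,:2]*1000).astype(np.float32))).round().tolist(),st[k,4],ce[k].round())
zoom(s,195,195,275,260,9,"s22")
```

```text
[[-84.0, 565.0], [574.0, 47.0], [605.0, 87.0], [-52.0, 604.0]] 231 [249. 239.]
[[577.0, 147.0], [586.0, 127.0], [630.0, 146.0], [622.0, 166.0]] 71 [220. 243.]
[[524.0, 112.0], [567.0, 109.0], [569.0, 151.0], [527.0, 153.0]] 213 [239. 252.]
```

View pics/s22.png

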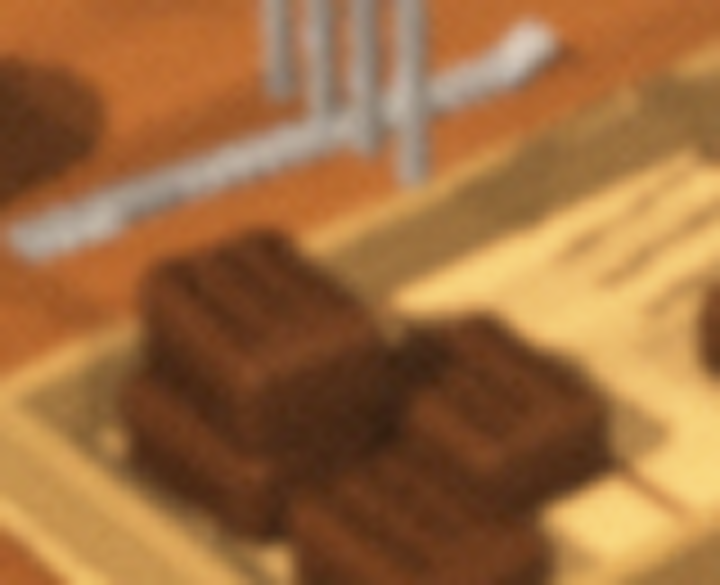

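Run:
```python
from h import *
s=snap("side"); X=s["xyz"]
for u,v in [(482,322),(605,408),(515,462),(400,408)]: print(plane(s,195+u/9,195+v/9,.038).round(4))
for u,v in [(260,235),(385,335),(260,395),(150,280)]: print("TA",plane(s,195+u/9,195+v/9,.068).round(4))
```

```text
[0.5929 0.0671 0.038 ]
[0.5437 0.0679 0.038 ]
[0.5419 0.0996 0.038 ]
[0.5781 0.1069 0.038 ]
TA [0.6274 0.1119 0.068 ]
TA [0.5724 0.1154 0.068 ]
TA [0.5731 0.1537 0.068 ]
TA [0.6297 0.1449 0.068 ]
```

```bash
python3 -m crank '[[25,1,0,0],[50,1,0,0],[65,1,0,0],[65,1,0,0],[65,1,0,0]]';python3 -m crank '[[0,0,12,0],[0,0,24,0],[0,0,36,0],[0,0,48,0],[0,0,53,0]]';python3 -m crank '[[0,0,0,0],[-6,0,0,0],[-12,0,0,0],[-18,0,0,0],[-24,0,0,0]]';python3 -m crank '[[-6,0,0,0],[-12,0,0,0],[-18,0,0,0],[-24,0,0,0],[-30,0,0,0]]'
python3 - <<'E'
from h import *
print(readout.sense()["tcp_pos"])
s=snap("side"); zoom(s,150,150,400,310,3,"s23"); chunks(s,.032,.075)
E
```

```text
time_s: 40.13
tcp_pos: [0.6138, 0.1051, 0.1692]
orientation: [[0.005, 1.0, -0.0], [1.0, -0.005, -0.0], [-0.0, -0.0, -1.0]]
force: [-0.6, -0.8, -1.6]
grip_width: 0.224
time_s: 40.55
tcp_pos: [0.6133, 0.1035, 0.1148]
orientation: [[0.008, 1.0, -0.002], [1.0, -0.008, -0.0], [-0.0, -0.002, -1.0]]
force: [-0.5, -0.5, -1.0]
grip_width: 0.222
time_s: 40.97
tcp_pos: [0.6141, 0.0796, 0.1169]
orientation: [[0.007, 1.0, 0.001], [1.0, -0.007, -0.0], [-0.0, 0.001, -1.0]]
force: [0.3, -0.6, -0.8]
grip_width: 0.224
time_s: 41.38
tcp_pos: [0.6136, 0.0499, 0.1163]
orientation: [[0.007, 1.0, 0.0], [1.0, -0.007, -0.0], [-0.0, 0.0, -1.0]]
force: [-0.2, -0.0, -1.3]
grip_width: 0.22
[0.61355675 0.04985951 0.11629184]
ctr [ 543. -115.] sz [25. 55.] 90 x 0.516 0.568 y -0.127 -0.103 z 0.053 233
ctr [592.  82.] sz [40. 85.] 85 x 0.549 0.626 y 0.063 0.103 z 0.068 438
ctr [538.  -4.] sz [39. 51.] 88 x 0.514 0.562 y -0.021 0.015 z 0.039 224
ctr [612. 132.] sz [57. 45.] 3 x 0.584 0.639 y 0.111 0.153 z 0.039 293
ctr [543. 131.] sz [58. 45.] 1 x 0.514 0.57 y 0.111 0.153 z 0.039 344
```

View pics/s23.png

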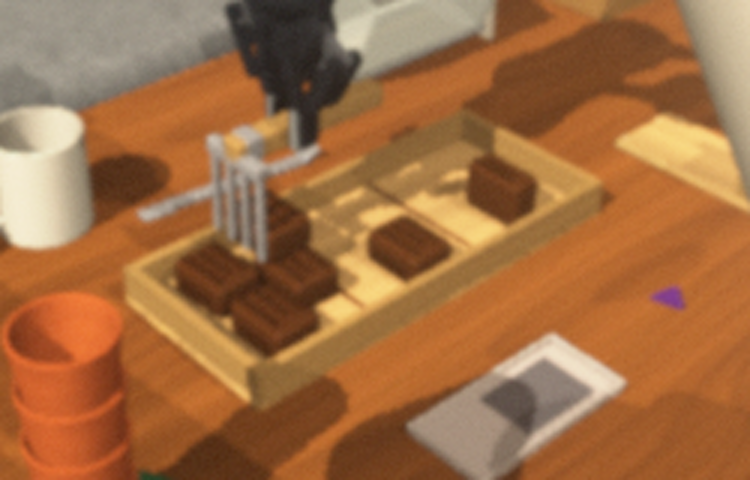

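```bash
python3 -m crank '[[-8,0,0,0],[-16,0,0,0],[-24,0,0,0],[-32,0,0,0],[-40,0,0,0]]';python3 -m crank '[[-6,0,0,0],[-12,0,0,0],[-18,0,0,0],[-24,0,0,0],[-24,0,0,0]]'
python3 - <<'E'
from h import *
print(readout.sense()["tcp_pos"])
s=snap("side"); zoom(s,150,150,400,310,3,"s24"); chunks(s,.032,.075)
E
```

```text
time_s: 41.85
tcp_pos: [0.6133, 0.0096, 0.1163]
orientation: [[0.007, 1.0, -0.0], [1.0, -0.007, -0.0], [-0.0, -0.0, -1.0]]
force: [-0.3, -0.3, -0.4]
grip_width: 0.222
time_s: 42.27
tcp_pos: [0.6137, -0.0145, 0.1168]
orientation: [[0.008, 1.0, 0.001], [1.0, -0.008, 0.0], [0.0, 0.001, -1.0]]
force: [0.6, 2.7, 4.8]
grip_width: 0.221
[ 0.61370464 -0.01445303  0.11676645]
ctr [ 542. -117.] sz [30. 54.] 85 x 0.516 0.568 y -0.129 -0.103 z 0.053 231
ctr [587.  37.] sz [52. 31.] 44 x 0.572 0.612 y 0.014 0.048 z 0.055 139
ctr [541.  -3.] sz [39. 53.] 90 x 0.514 0.565 y -0.021 0.015 z 0.04 221
ctr [574.  83.] sz [41. 55.] 89 x 0.548 0.599 y 0.064 0.103 z 0.039 254
ctr [611. 133.] sz [55. 43.] 8 x 0.585 0.636 y 0.113 0.153 z 0.039 276
ctr [543. 132.] sz [44. 58.] 87 x 0.514 0.57 y 0.111 0.153 z 0.039 343
```

View pics/s24.png

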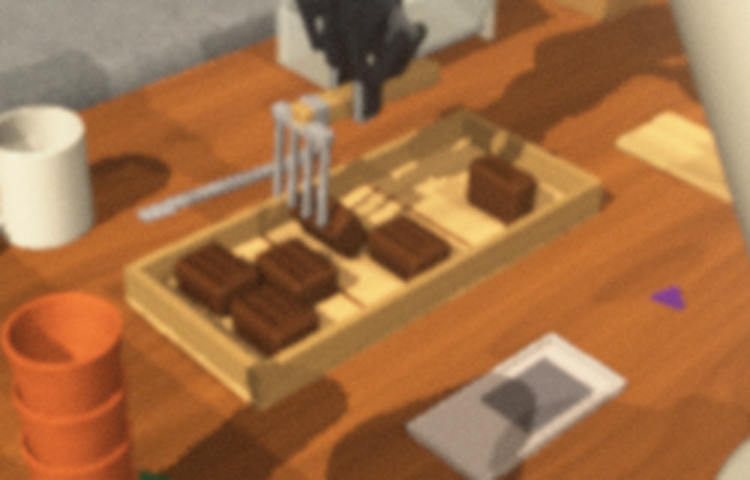

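```bash
python3 -m crank '[[0,0,-12,0],[0,0,-30,0],[7,0,-45,0],[15,0,-45,0],[15,0,-45,0]]'
python3 - <<'E'
from h import *
print(readout.sense()["tcp_pos"])
s=snap("side"); zoom(s,150,150,400,310,3,"s25"); chunks(s,.02,.075); s=snap("top"); chunks(s,.02); zoom(s,180,160,360,265,4.4,"t25")
E
```

```text
time_s: 42.73
tcp_pos: [0.6134, 0.0026, 0.1615]
orientation: [[0.006, 1.0, 0.001], [1.0, -0.006, 0.0], [0.0, 0.001, -1.0]]
force: [-1.1, -0.2, -2.0]
grip_width: 0.217
[0.613377   0.00260221 0.16149037]
ctr [ 542. -116.] sz [26. 52.] 90 x 0.516 0.568 y -0.128 -0.103 z 0.052 299
ctr [569.   5.] sz [121.  42.] 12 x 0.514 0.624 y -0.02 0.028 z 0.052 661
ctr [576. 109.] sz [124.  91.] 0 x 0.514 0.635 y 0.067 0.154 z 0.039 1170
ctr [ 636. -175.] sz [88. 50.] 40 x 0.59 0.659 y -0.189 -0.129 z 0.037 171
ctr [ 545. -133.] sz [ 8. 55.] 84 x 0.518 0.572 y -0.136 -0.127 z 0.054 62
```

View pics/s25.png

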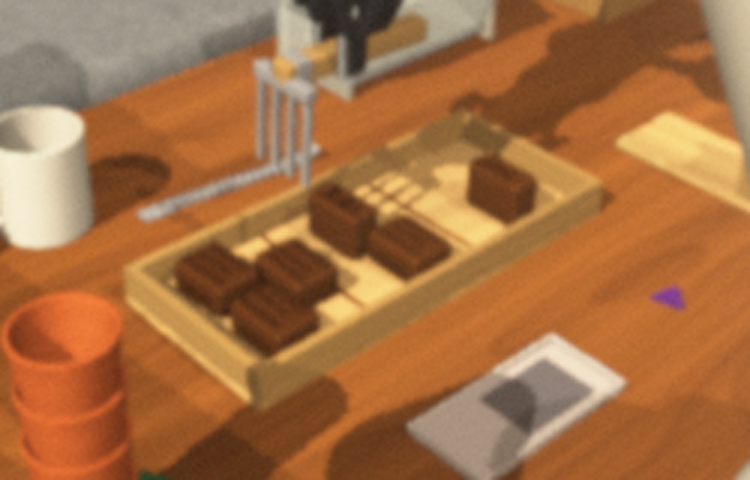

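View pics/t25.png

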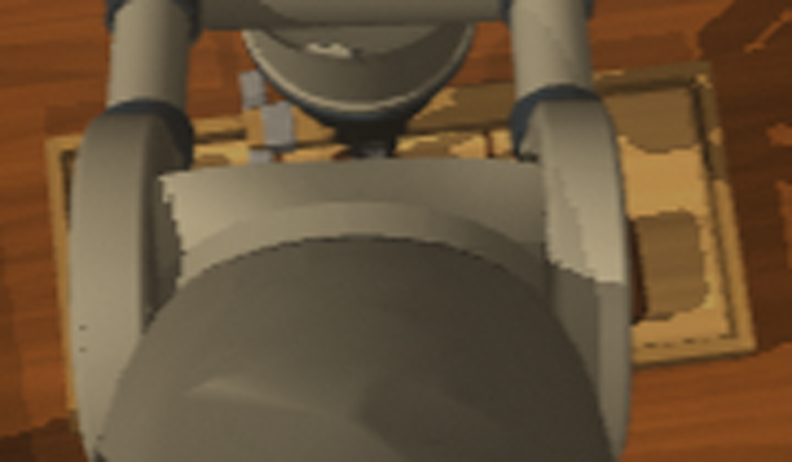

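Run:
```python
from h import *
s=snap("side"); chunks(s,.046,.06); chunks(s,.030,.06,(.57,.66),(-.05,.06))
for u,v in [(312,190),(330,182),(378,210),(360,222)]: print(plane(s,150+u/3,150+v/3,.052).round(3))
```

```text
ctr [ 542. -116.] sz [26. 51.] 85 x 0.516 0.567 y -0.128 -0.103 z 0.053 124
ctr [599.  15.] sz [27. 54.] 87 x 0.573 0.625 y 0.003 0.027 z 0.053 154
ctr [598.  14.] sz [55. 29.] 3 x 0.572 0.625 y 0.002 0.028 z 0.053 272
[0.625 0.023 0.052]
[0.624 0.004 0.052]
[0.568 0.002 0.052]
[0.565 0.024 0.052]
```

```bash
python3 -m crank '[[-7,-6,0,0],[-13,-10,0,0],[-13,-10,0,0],[-13,-10,12,0],[-13,-10,28,0]]';python3 -m crank '[[0,0,12,0],[0,0,24,0],[0,0,36,0],[0,0,46,0],[0,0,49,0]]';python3 -m crank '[[-9,0,0,0],[-18,0,0,0],[-27,0,0,0],[-36,0,0,0],[-45,0,0,0]]'; python3 -m crank '[[-10,0,0,0],[-20,0,0,0],[-30,0,0,0],[-40,0,0,0],[-50,0,0,0]]'
python3 - <<'E'
from h import *
print(readout.sense()["tcp_pos"])
s=snap("side"); zoom(s,150,150,400,310,3,"s26"); chunks(s,.032,.075)
E
```

```text
time_s: 43.3
tcp_pos: [0.6038, -0.0122, 0.134]
orientation: [[0.008, 1.0, 0.002], [1.0, -0.008, -0.0], [-0.0, 0.002, -1.0]]
force: [0.7, 0.2, -1.7]
grip_width: 0.221
time_s: 43.72
tcp_pos: [0.6023, -0.0117, 0.0827]
orientation: [[0.007, 1.0, -0.002], [1.0, -0.007, 0.0], [0.0, -0.002, -1.0]]
force: [-1.0, 0.0, -1.8]
grip_width: 0.222
time_s: 44.13
tcp_pos: [0.6031, -0.0578, 0.0848]
orientation: [[0.008, 1.0, 0.001], [1.0, -0.008, -0.0], [-0.0, 0.001, -1.0]]
force: [0.6, -0.4, -0.7]
grip_width: 0.224
time_s: 44.55
tcp_pos: [0.6024, -0.1075, 0.0843]
orientation: [[0.007, 1.0, -0.0], [1.0, -0.007, -0.0], [-0.0, -0.0, -1.0]]
force: [0.2, 0.2, -0.5]
grip_width: 0.223
[ 0.60244477 -0.10750285  0.08428482]
ctr [ 542. -117.] sz [32. 54.] 89 x 0.516 0.569 y -0.131 -0.102 z 0.053 239
ctr [578. -63.] sz [15. 22.] 7 x 0.571 0.586 y -0.075 -0.053 z 0.053 58
ctr [539.  -6.] sz [44. 55.] 87 x 0.513 0.564 y -0.022 0.015 z 0.04 229
ctr [611. 132.] sz [54. 44.] 3 x 0.584 0.637 y 0.112 0.153 z 0.039 276
ctr [573.  83.] sz [40. 53.] 88 x 0.549 0.599 y 0.065 0.103 z 0.039 251
ctr [543. 132.] sz [43. 60.] 90 x 0.515 0.571 y 0.111 0.153 z 0.039 341
```

View pics/s26.png

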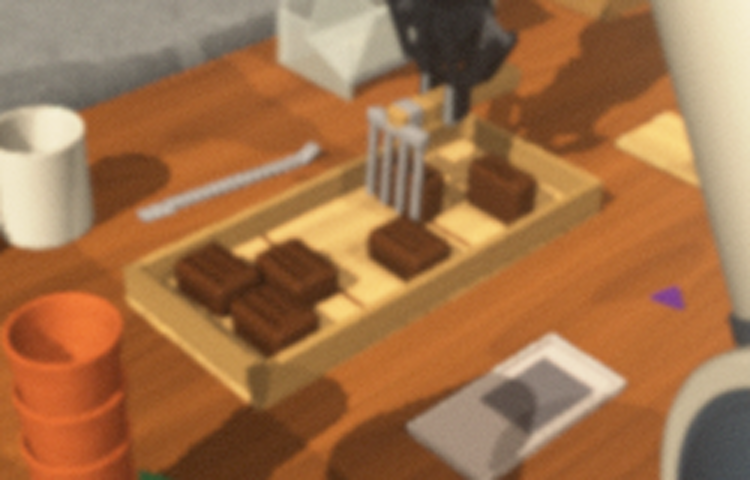

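```bash
python3 -m crank '[[-10,0,0,0],[-20,0,0,0],[-30,0,0,0],[-40,0,0,0],[-48,0,0,0]]'; python3 -m crank '[[0,0,0,0],[6,0,0,0],[6,0,-30,0],[6,0,-60,0],[6,0,-85,0]]'
python3 - <<'E'
from h import *
print(readout.sense()["tcp_pos"])
s=snap("side"); zoom(s,150,150,400,310,3,"s27"); chunks(s,.032,.075);s=snap("top");print(); chunks(s,.032)
E
```

```text
time_s: 45.02
tcp_pos: [0.6022, -0.1557, 0.0843]
orientation: [[0.007, 1.0, 0.0], [1.0, -0.007, -0.0], [-0.0, 0.0, -1.0]]
force: [1.4, 1.1, -1.4]
grip_width: 0.22
time_s: 45.43
tcp_pos: [0.6021, -0.1473, 0.1707]
orientation: [[0.006, 1.0, -0.0], [1.0, -0.006, 0.0], [0.0, -0.0, -1.0]]
force: [0.8, -0.9, -0.8]
grip_width: 0.223
[ 0.60212967 -0.14733329  0.17074357]
ctr [ 597. -110.] sz [26. 54.] 87 x 0.571 0.624 y -0.122 -0.098 z 0.053 215
ctr [ 542. -130.] sz [30. 54.] 61 x 0.515 0.568 y -0.146 -0.107 z 0.053 187
ctr [538.  -3.] sz [37. 50.] 88 x 0.513 0.563 y -0.021 0.015 z 0.04 221
ctr [611. 131.] sz [55. 44.] 5 x 0.584 0.635 y 0.112 0.153 z 0.039 281
ctr [575.  83.] sz [40. 53.] 90 x 0.549 0.598 y 0.065 0.103 z 0.039 250
ctr [543. 131.] sz [59. 45.] 1 x 0.515 0.57 y 0.111 0.153 z 0.039 344

ctr [614. 130.] sz [58. 44.] 2 x 0.586 0.641 y 0.108 0.151 z 0.041 400
ctr [578.  80.] sz [44. 58.] 87 x 0.55 0.606 y 0.059 0.102 z 0.041 410
ctr [543.  -8.] sz [58. 43.] 0 x 0.515 0.57 y -0.029 0.013 z 0.041 408
ctr [545. 130.] sz [57. 44.] 1 x 0.517 0.571 y 0.109 0.151 z 0.041 390
```

View pics/s27.png

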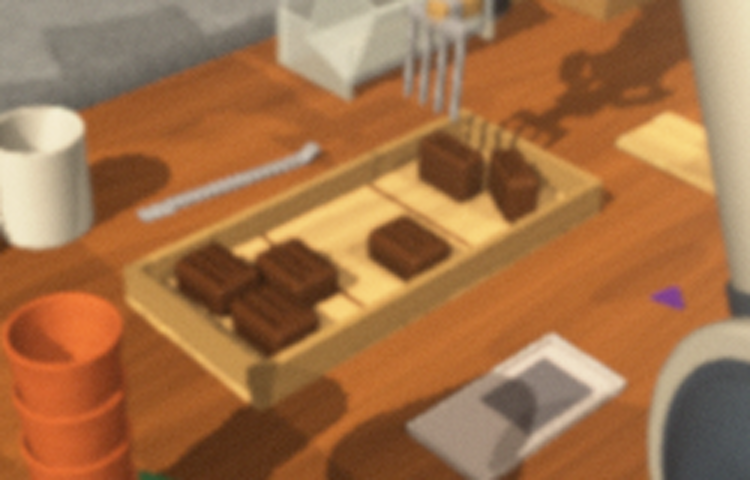

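```bash
python3 -m crank '[[35,2,0,0],[70,4,0,0],[105,6,0,0],[140,8,0,0],[175,10,0,0]]'; python3 -m crank '[[35,0,0,0],[65,0,0,0],[78,0,0,0],[78,0,0,0],[78,0,20,0]]';python3 -m crank '[[0,0,15,0],[0,0,30,0],[0,0,45,0],[0,0,60,0],[0,0,66,0]]'; python3 -m crank '[[0,0,0,0],[-7,0,0,0],[-15,0,0,0],[-23,0,0,0],[-31,0,0,0]]'
python3 - <<'E'
from h import *
print(readout.sense()["tcp_pos"])
s=snap("side"); zoom(s,150,150,400,310,3,"s28"); chunks(s,.032,.075)
E
```

```text
time_s: 45.95
tcp_pos: [0.6126, 0.0289, 0.1685]
orientation: [[0.007, 1.0, -0.001], [1.0, -0.007, 0.0], [0.0, -0.001, -1.0]]
force: [1.6, 0.0, -1.7]
grip_width: 0.22
time_s: 46.37
tcp_pos: [0.6154, 0.1056, 0.1515]
orientation: [[0.005, 1.0, 0.005], [1.0, -0.005, 0.0], [0.0, 0.005, -1.0]]
force: [2.1, 0.1, -0.7]
grip_width: 0.22
time_s: 46.78
tcp_pos: [0.6126, 0.1037, 0.0809]
orientation: [[0.007, 1.0, -0.003], [1.0, -0.007, -0.0], [-0.0, -0.003, -1.0]]
force: [-1.4, 0.3, -1.8]
grip_width: 0.221
time_s: 47.2
tcp_pos: [0.6141, 0.0724, 0.0841]
orientation: [[0.007, 1.0, 0.001], [1.0, -0.007, -0.0], [0.0, 0.001, -1.0]]
force: [-0.5, 0.3, -0.9]
grip_width: 0.225
[0.61412625 0.07235826 0.08407193]
ctr [ 599. -112.] sz [30. 57.] 87 x 0.571 0.625 y -0.125 -0.098 z 0.053 237
ctr [ 544. -131.] sz [30. 62.] 62 x 0.515 0.572 y -0.143 -0.107 z 0.053 203
ctr [541.  -5.] sz [42. 54.] 88 x 0.514 0.565 y -0.022 0.016 z 0.04 230
ctr [582.  79.] sz [83. 60.] 53 x 0.547 0.621 y 0.049 0.122 z 0.04 388
ctr [542. 132.] sz [57. 45.] 1 x 0.515 0.569 y 0.111 0.153 z 0.039 332
```

View pics/s28.png

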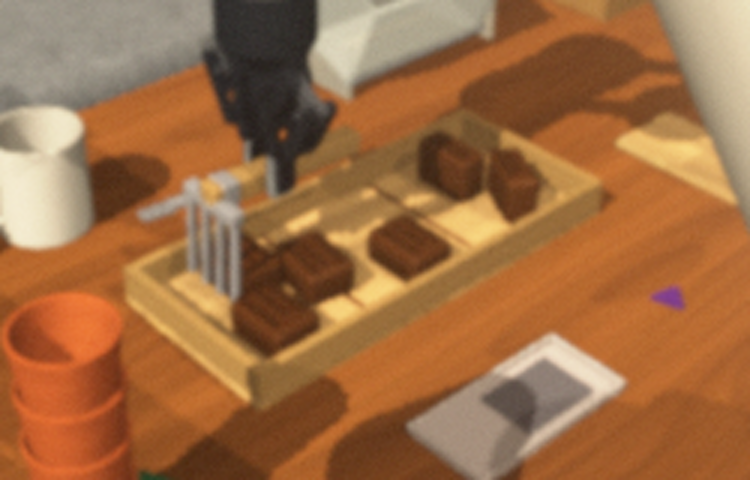

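```bash
python3 -m crank '[[-6,0,0,0],[-12,0,0,0],[-18,0,0,0],[-24,0,0,0],[-25,0,0,0]]'; python3 -m crank '[[0,0,0,0],[8,0,0,0],[10,0,-25,0],[10,0,-60,0],[0,0,-90,0]]'; python3 -m crank '[[-35,0,-10,0],[-75,0,-10,0],[-115,0,-10,0],[-155,0,-10,0],[-190,0,-10,0]]'; python3 -m crank '[[0,0,0,0],[0,0,0,0],[0,0,0,0],[0,0,0,0],[0,0,0,0]]'
python3 - <<'E'
from h import *
print(readout.sense()["tcp_pos"])
s=snap("side"); zoom(s,150,150,400,310,3,"s29"); chunks(s,.032,.075);print();s=snap("top"); chunks(s,.032); zoom(s,180,160,360,265,4.4,"t29")
E
```

```text
time_s: 47.67
tcp_pos: [0.6136, 0.0475, 0.0833]
orientation: [[0.007, 1.0, -0.0], [1.0, -0.007, -0.0], [-0.0, -0.0, -1.0]]
force: [0.4, 0.1, -1.3]
grip_width: 0.224
time_s: 48.08
tcp_pos: [0.6131, 0.0507, 0.1744]
orientation: [[0.005, 1.0, -0.001], [1.0, -0.005, 0.001], [0.001, -0.001, -1.0]]
force: [1.0, 0.4, -0.8]
grip_width: 0.218
time_s: 48.5
tcp_pos: [0.6122, -0.1429, 0.1835]
orientation: [[0.007, 1.0, 0.0], [1.0, -0.007, -0.0], [-0.0, 0.0, -1.0]]
force: [0.4, 0.8, -1.5]
grip_width: 0.218
time_s: 48.92
tcp_pos: [0.6123, -0.14, 0.1833]
orientation: [[0.005, 1.0, -0.0], [1.0, -0.005, 0.0], [0.0, -0.0, -1.0]]
force: [-0.1, 0.9, -1.1]
grip_width: 0.225
[ 0.61232124 -0.13998668  0.18328729]
ctr [ 599. -110.] sz [55. 25.] 2 x 0.571 0.623 y -0.123 -0.098 z 0.053 213
ctr [ 542. -127.] sz [29. 55.] 71 x 0.515 0.567 y -0.142 -0.108 z 0.053 185
ctr [588.  66.] sz [119.  60.] 37 x 0.54 0.635 y 0.026 0.103 z 0.039 472
ctr [538.  -2.] sz [36. 51.] 90 x 0.513 0.562 y -0.02 0.015 z 0.039 217
ctr [541. 132.] sz [55. 42.] 3 x 0.515 0.568 y 0.113 0.152 z 0.039 306

ctr [614.  80.] sz [43. 58.] 90 x 0.586 0.641 y 0.059 0.101 z 0.041 392
ctr [571.  41.] sz [44. 58.] 67 x 0.541 0.6 y 0.015 0.066 z 0.041 406
ctr [543.  -8.] sz [44. 57.] 89 x 0.515 0.571 y -0.029 0.013 z 0.041 417
ctr [544. 130.] sz [44. 57.] 90 x 0.517 0.571 y 0.108 0.151 z 0.041 413
```

View pics/s29.png

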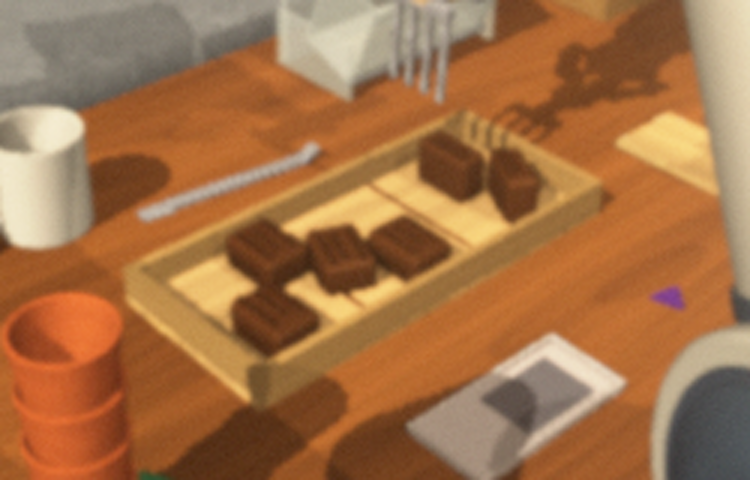

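View pics/t29.png

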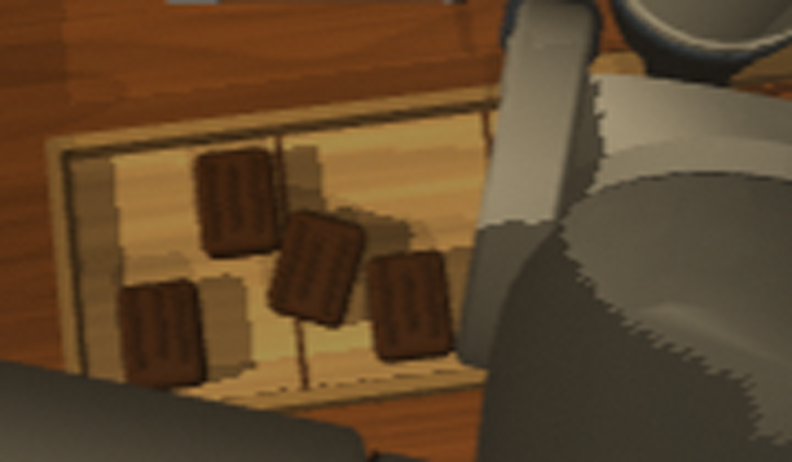

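Run:
```python
from h import *
s=snap("top")
for u,v in [(280,145),(298,330),(304,380)]: print(plane(s,180+u/4.4,160+v/4.4,.008).round(4))
for u,v in [(318,268)]: print(plane(s,180+u/4.4,160+v/4.4,.038).round(4))
```

```text
[0.6472 0.0518 0.008 ]
[0.5395 0.054  0.008 ]
[0.511 0.054 0.008]
[0.5676 0.038  0.038 ]
```

```bash
python3 -m crank '[[-30,-20,0,0],[-60,-40,0,0],[-90,-62,0,0],[-120,-83,0,0],[-150,-104,0,0]]'; python3 -m crank '[[-25,-16,0,0],[-47,-31,0,0],[-47,-31,0,0.1],[-47,-31,0,0.2],[-47,-31,0,0.3]]';python3 -m crank '[[0,0,0,0.11],[0,0,0,0.22],[0,0,0,0.33],[0,0,0,0.44],[0,0,0,0.55]]';python3 -m crank '[[0,0,0,0.11],[0,0,0,0.22],[0,0,0,0.33],[0,0,0,0.44],[0,0,0,0.55]]';python3 -m crank '[[0,0,0,0.11],[0,0,0,0.173],[0,0,0,0.173],[0,0,0,0.173],[0,0,0,0.173]]'; python3 -c "
from h import *
print(readout.sense())
s=snap('side');X=s['xyz']; zoom(s,330,90,530,240,4,'s30')"
```

```text
time_s: 49.48
tcp_pos: [0.5062, -0.2915, 0.1834]
orientation: [[0.006, 1.0, 0.0], [1.0, -0.006, -0.0], [-0.0, 0.0, -1.0]]
force: [0.5, -0.8, -2.0]
grip_width: 0.219
time_s: 49.9
tcp_pos: [0.4756, -0.3378, 0.1834]
orientation: [[0.308, 0.952, 0.0], [0.952, -0.308, -0.0], [-0.0, 0.0, -1.0]]
force: [0.5, -0.5, -0.7]
grip_width: 0.219
time_s: 50.32
tcp_pos: [0.476, -0.3372, 0.1833]
orientation: [[0.759, 0.651, 0.0], [0.651, -0.759, 0.0], [0.0, 0.0, -1.0]]
force: [-0.3, -0.4, -0.8]
grip_width: 0.215
time_s: 50.73
tcp_pos: [0.476, -0.3372, 0.1833]
orientation: [[0.987, 0.158, 0.0], [0.158, -0.987, -0.0], [0.0, 0.0, -1.0]]
force: [0.0, -1.1, -1.4]
grip_width: 0.221
time_s: 51.15
tcp_pos: [0.4759, -0.3374, 0.1833]
orientation: [[1.0, -0.006, -0.0], [-0.006, -1.0, 0.0], [-0.0, -0.0, -1.0]]
force: [-0.3, 0.6, -1.6]
grip_width: 0.218
{'time_s': 51.15, 'qpos': array([-7.18991951e-01,  4.85745730e-01,  1.50961924e+00,  2.73451932e-05,
        1.14626279e+00,  8.58176962e-01]), 'joint_velocities': array([-0.00227867, -0.00175366, -0.0014421 ,  0.00024738, -0.00019018,
        0.00771124]), 'joint_torque': array([ 5.63330390e-02, -8.40388227e+01, -3.45933795e+01,  1.90887280e-02,
       -2.04518769e-02,  1.12553062e-01]), 'tcp_pos': array([ 0.47593333, -0.33736086,  0.18328892]), 'orientation': array([[ 9.99979623e-01, -6.38380693e-03, -1.00069838e-05],
       [-6.38380650e-03, -9.99979622e-01,  4.18736292e-05],
       [-1.02740931e-05, -4.18088933e-05, -9.99999999e-01]]), 'force': array([-0.30023698,  0.55589393, -1.64504904]), 'moment': array([ 0.04264999,  0.03744257, -0.0320195 ]), 'grip_width': 0.2180631784986144}
```

View pics/s30.png

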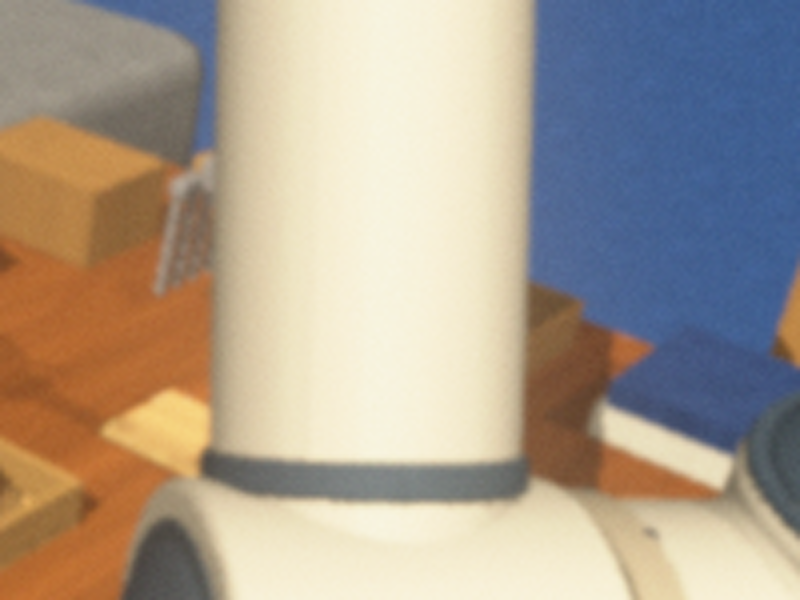

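```bash
python3 -m crank '[[-1,0,25,0],[-1,0,50,0],[-1,0,75,0],[-1,0,90,0],[-1,0,98,0]]';python3 -m crank '[[0,0,2,0],[0,0,4,0],[0,0,6,0],[0,0,7,0],[0,0,7,0]]'; python3 -m crank '[[0,0,0,0],[0,0,0,0],[0,0,0,0],[0,0,0,0],[0,0,0,0]]'
```

```text
time_s: 51.62
tcp_pos: [0.4741, -0.3368, 0.0833]
orientation: [[1.0, -0.008, -0.002], [-0.008, -1.0, 0.002], [-0.002, -0.002, -1.0]]
force: [-0.5, -0.1, -1.1]
grip_width: 0.22
time_s: 52.03
tcp_pos: [0.4755, -0.3381, 0.0793]
orientation: [[1.0, -0.009, 0.002], [-0.009, -1.0, -0.001], [0.002, 0.001, -1.0]]
force: [0.9, 1.4, 6.1]
grip_width: 0.22
time_s: 52.45
tcp_pos: [0.4755, -0.338, 0.0795]
orientation: [[1.0, -0.009, 0.002], [-0.009, -1.0, -0.001], [0.002, 0.001, -1.0]]
force: [0.5, 0.4, 5.0]
grip_width: 0.218
```

```bash
python3 -m crank '[[0,0,0,0],[0,0,0,0],[0,0,0,0],[0,0,0,0],[0,0,0,0]]' -1;python3 -m crank '[[0,0,0,0],[0,0,-15,0],[0,0,-40,0],[0,0,-75,0],[0,0,-110,0]]'; python3 -m crank '[[-5,-40,-20,0],[-10,-80,-40,0],[-15,-120,-50,0],[-20,-160,-50,0],[-25,-200,-50,0]]';python3 -m crank '[[-5,-40,0,0],[-10,-80,0,0],[-15,-120,0,0],[-20,-160,0,0],[-25,-200,0,0]]';python3 -m crank '[[0,-40,0,0],[0,-80,0,0],[0,-80,0,0],[0,-80,0,0],[0,-80,0,0]]'
python3 - <<'E'
from h import *
np.set_printoptions(suppress=True,precision=4)
r=readout.sense(); print(r["tcp_pos"],r["grip_width"],r["force"])
s=snap("top","t31"); X=s["xyz"]; z=X[...,2]
def big(m):
    n,l,st,_=cv2.connectedComponentsWithStats(m.astype(np.uint8)); k=1+np.argmax(st[1:,4]); return X[l==k]
P=big((abs(z-.101)<.006)&(X[...,0]>.38)&(X[...,0]<.58)&(X[...,1]<-.25)&(X[...,1]>-.42))
c=P[:,:2].mean(0); U,S,V=np.linalg.svd(P[:,:2]-c); d=V[0]*np.sign(V[0][0]); t=(P[:,:2]-c)@d
print("handle",c,np.arctan2(d[1],d[0]),t.min(),t.max(),"grip",c+d*((t.max()+t.min())/2+.012),"pitch",np.polyfit(t,P[:,2],1),np.median(P[:,2]))
chunks(s,.03); s=snap("side","s31"); 
for zz in (.073,.112,.151,.190): print(rimband(s,(.451,.3445),zz,.04)[0])
chunks(s,.03)
E
```

```text
time_s: 52.87
tcp_pos: [0.4749, -0.3376, 0.0783]
orientation: [[1.0, -0.009, 0.0], [-0.009, -1.0, -0.0], [0.0, 0.0, -1.0]]
force: [-0.4, -0.6, -0.1]
grip_width: 0.917
time_s: 53.28
tcp_pos: [0.4743, -0.3371, 0.189]
orientation: [[1.0, -0.009, -0.001], [-0.009, -1.0, 0.001], [-0.001, -0.001, -1.0]]
force: [0.8, -1.1, -0.2]
grip_width: 1.001
time_s: 53.7
tcp_pos: [0.4518, -0.1394, 0.2392]
orientation: [[1.0, -0.01, 0.002], [-0.01, -1.0, -0.001], [0.002, 0.001, -1.0]]
force: [1.2, 1.4, -0.0]
grip_width: 1.0
time_s: 54.12
tcp_pos: [0.4282, 0.0612, 0.2385]
orientation: [[1.0, -0.01, 0.0], [-0.01, -1.0, 0.0], [0.0, -0.0, -1.0]]
force: [1.7, -0.0, -0.4]
grip_width: 1.001
time_s: 54.53
tcp_pos: [0.4295, 0.1394, 0.2382]
orientation: [[1.0, -0.008, -0.0], [-0.008, -1.0, -0.0], [-0.0, 0.0, -1.0]]
force: [0.5, -0.5, -0.2]
grip_width: 0.999
[0.4295 0.1394 0.2382] 0.9988168130321181 [ 0.5368 -0.5403 -0.2461]
handle [ 0.4627 -0.3359] -0.011595619024585323 -0.07169250320928765 0.07339100583637964 grip [ 0.4755 -0.336 ] pitch [0.0007 0.1011] 0.10112315555002493
ctr [ 601. -116.] sz [31. 58.] 90 x 0.572 0.629 y -0.131 -0.1 z 0.055 312
ctr [613.  80.] sz [43. 59.] 89 x 0.585 0.641 y 0.059 0.101 z 0.041 398
ctr [571.  41.] sz [44. 58.] 67 x 0.539 0.6 y 0.014 0.066 z 0.041 412
ctr [ 545. -134.] sz [30. 58.] 61 x 0.516 0.572 y -0.154 -0.11 z 0.054 305
ctr [543.  -8.] sz [44. 58.] 90 x 0.515 0.571 y -0.029 0.013 z 0.041 419
[0.4511 0.3497]
[0.451  0.3494]
[0.4509 0.3496]
[0.4528 0.3472]
ctr [548. 123.] sz [20. 42.] 79 x 0.529 0.569 y 0.112 0.133 z 0.04 69
```

View pics/t31.png

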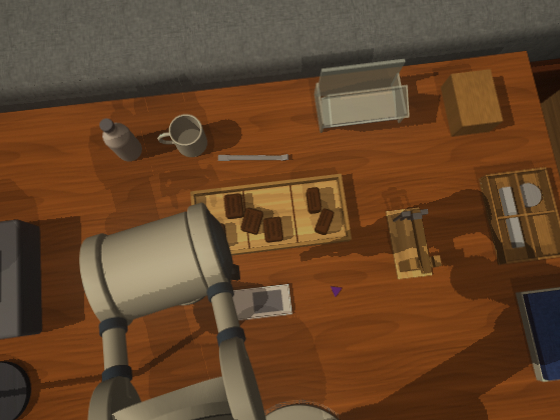

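View pics/s31.png

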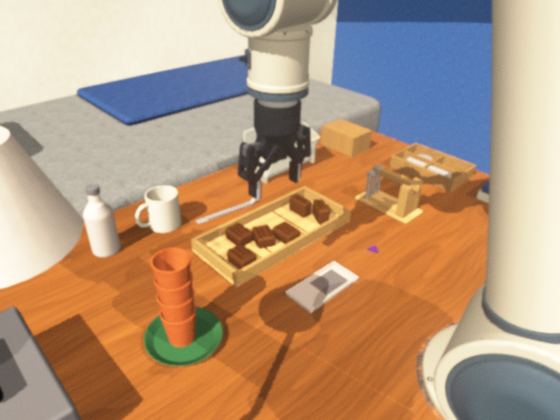

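```bash
python3 -c "
from station import ticket; print(ticket.finish_job())"
```

```text
the job is handed in; nothing more can be done
None
```

The job is handed in. The last pictures, at about 54.5 s on the robot clock, show every condition met; the hand-in itself reports no verdict.

- **Pots:** all four pots that were there are nested upright on the green dish. The rim centres agree to about 3 mm. The top camera put the stack about 3 mm from the dish middle and the side camera about 5 mm.
- **Bark:** the six chunks lie in one layer, two in each section, and were moved only with the rake.
  - Two chunks in the -x section stand on their long edge, with their tops 54–55 mm above the board. Their centres are about 24 mm above the tray floor, under the 33 mm limit.
  - In tray x the centres are at about +136, +86, +47, -2, -110 and -128 mm.
  - The tightest is +47 mm, about 13 mm inside its dividing line, and I left it there.
  - The +136 mm chunk was partly hidden from the top camera in the last picture. That value is from an earlier top view, but the final side picture shows it still in place.
- **Knock:** one front chunk was knocked aside partway through. I changed the raking order to free it.
- **Rake:** it lies level on its stand, with the grip point about 1 mm from where it began.
- **Phone housing, pick and pry bar:** I compared these by eye only. They look unmoved from the first picture to the last.
- **Gripper:** it is open and raised clear, touching nothing.

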